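# Hang a specimen carrier behind the anti-jump lip of a feed rail

### The job

Take the specimen carrier by its blue tab out of the grey loading block, lift its tongue over the lip of the steel feed rail and, on the open stretch clear of the red stop, lower it gently behind the lip until you feel it seated; do not let it drop or force it. Keeping it down behind the lip, slide it along the rail and press it gently against the red stop for about a second, then let go and leave it hanging there upright. Leave the beaker, the dropper bottle and the stopwatch alone.

Things in the scene. Friction and masses are not known exactly. Their poses are not given: they have to be found in the camera images.
- carrier: Steel specimen carrier, loose, 0.16-0.26 kg. Origin: centre of the lower edge of its tongue; z up, x away from the specimen side, y along its width. Tongue 5 (x) x 40 (y) x 44 mm high; above it a bridge (z 44 to 50 mm) reaching forward to x = -23.5 mm and carrying the hanging plate. All parts 40 mm wide or less. Centre of mass almost above the tongue.
- grip_tab (a point): Grip point of the blue tab: 76 mm above the carrier's origin on its z axis; axes as the carrier's. The tab is 14 (x) x 30 (y) mm; its top is 22 mm above this point, the bridge's top 26 mm below.
- plate_foot (a point): Lower edge of the aluminium plate that hangs in front of the tongue: 21 mm forward (-x) of and 20 mm below the carrier's origin. Plate 5 mm thick, with specimen and clips out to x = -31 mm; 16 mm gap between plate and tongue, which takes the rail's lip.
- feed_rail: Fixed, rigid steel rail on two posts, 240 mm long along its y axis, on a grey base 80 x 270 mm. Origin: underside of the base at worktop height, below the middle of the slot. Its -x side (lip side) roughly faces the robot. Same section all along y: front lip, slot, higher back wall. The carrier hangs with its axes parallel to the rail's, plate on the lip side.
- lip_top (a point): Middle of the lip's top edge: rail x = -6.25 mm, y = 0, z = 150 mm; axes as the rail's. The lip is 6 mm thick (x -9.25 to -3.25 at the edge mm), its edge rounded with 3 mm radius.
- slot_mouth (a point): Centre of the slot at lip-top height (rail x = y = 0, z = 150 mm); axes as the rail's. Slot 7.5 mm wide (x -3.75 to +3.75); its back wall (5 mm thick) rises 15 mm above the lip top. The tongue comes to rest on a rigid black seat bar in the slot whose height was left anywhere from 18 to 30 mm below the lip top; it is not reported and must be felt.
- end_stop: Red stop clamped firmly on the rail near its +y end, rigid; origin at worktop height below its face; axes as the rail's. Block 30 (x) x 14 (y) mm, from the lip top to 24 mm above it. Its place along the rail (face at rail y = 55 to 95 mm) differs from run to run.
- stop_face (a point): Point on the stop's flat face, which looks to the rail's -y; above the slot's middle, 10 mm above the lip top; axes as the rail's. A carrier touching it has its origin 20 mm from the face (rail -y side).
- loading_block: Fixed grey block. Origin: centre of underside, below the groove. A wall 18 (x) x 60 (y) mm with a groove along y in its top, 7.5 mm wide and 18 mm deep (wall tops at z = 78 mm, groove floor at 60 mm), on a foot 60 x 80 x 10 mm. The carrier starts with its tongue standing in the groove, axes parallel to the block's.
- beaker: Clear beaker, 60 mm wide, 86 mm high, standing; origin at its underside. Bystander.
- dropper_bottle: Amber dropper bottle with black top, 34 mm wide, 113 mm high; origin at its underside. Bystander.
- stopwatch: Grey-white stopwatch lying flat, 66 x 58 x 19 mm; origin at its underside. Bystander.
- burn_tester: Big fixed test console to the right of the rail, to be kept clear of: origin at worktop height under its middle. Housing 0.34 m high, front at x = -200 mm with knobs out to -240 mm, from y = -210 to +190 mm; a clear hood on top reaches 0.59 m. Between robot and console there is room to pass over the front of the worktop.

How it is judged:
By the outcome, as a careful person would: the job done as asked, in the order asked, and still so for the second after the job is handed in, with the robot touching nothing.
It also fails if it takes over 61 s, if anything falls off the work surface, if the arm or the gripper's body presses on something with over 40 N, if the wrist force passes 120 N, or if a joint passes its speed limit or range.

### The arm

A 6-joint arm with a two-finger parallel gripper is mounted at the origin on a cart in front of the work surface, level with it; the furniture and walls round the work are solid. World frame = base frame: x ahead of the robot, y to its left, z up, the work surface at z = 0. Lengths are in m, angles in rad, forces in N, time in s.
With the tool pointing down it reaches from about 0.425 to 0.95 m from the base axis. Payload 3.5 kg.
Tool frame: the origin (TCP) lies on the centre line of the jaws, within the pads' length; the fingertips stand 25 mm ahead of it and the grasp point (between the pads) lies 6 mm ahead of it; y points along the fingers, z is the direction in which the jaws open and shut, and the axes are right-handed (so a half turn about y gives the same grasp; the last joint's range is limited). The gripper opens to 85 mm and grips with 20 to 120 N. Pads are 22 mm wide; open, the fingers measure 114 mm over their backs; the gripper's body (76 mm by 85 mm) begins 54 mm behind the grasp point. The pads swing forward as they close: fully open they stand 13 mm farther back than shut.
Start: joints at [1.113, 0.286, 1.577, -0, 1.279, -0.15], TCP at [0.204, 0.643, 0.23] pointing down, gripper open.
Joint ranges: [-2.77, 2.77], [-0.9, 2.22], [0.21, 2.48], [-1.53, 4.67], [0.24, 2.81], [-2.84, 2.84]. Speed limits (rad/s): [2.79, 2.79, 3.14, 3.14, 3.14, 3.14].

### API

Orientations are given as a unit quaternion [x, y, z, w].
In Python, from plant import ctrl gives the robot as it stands.
- The arm moves only by the tool arm_command, never from a script. Its argument "steps" is a list of rows, each an object with "hand": the opening, from 0 (shut) to 1 (fully open); "travel": the shift along the tool's x, y, z in units of 0.3 m (1.0 is 0.3 m), a list of three; "rotation": the turn, a rotation vector about the tool's x, y, z in units of 30 degrees (1.0 is 30 degrees), a list of three. A call has 1 to 20 rows; each row shifts and turns the pose as measured when the row begins, along the tool's axes as they then stand; what a row does not reach is not made up. A row lasts 1/8 s, in which the tool goes at most 62.5 mm and 10.7 degrees, less where a joint would pass 70% of its speed; a pose out of reach is approached as far as the arm can. A call with a number of a shift or a turn outside -1 to 1 is refused whole. A call with a gripper value outside its range is refused whole. The fingers move at their own pace and stop on an object; "grip_force" is the grip in N (left out, the last holds). Time passes only in rows, so rows that do not move let the fingers close. It gives the time, the measured TCP pose, the force and the opening at its end, in the units of the state.
- ctrl.get_state(): the state, without advancing time (a new reading comes with each control period).
- ctrl.read_camera(name): name is "side" or "top" or "wrist"; returns (picture, depth): 480x640x3 uint8, blue, green, red; 480x640 float32, m along the optical axis (not along the pixel's ray), 0 where there is no reading.
- ctrl.camera_params(name): a dict with "fx", "fy", "cx", "cy" (pixels), "extrinsics" (4x4, takes a point from camera to world coordinates); the wrist camera has in their place "tool_from_camera" (4x4, takes a point from camera to tool coordinates, whose origin is the TCP and whose axes are the tool frame's). Camera axes: x right, y down, z forward; pixel columns grow to the right and rows downward; lengths in m; the calibration is good to about 2 mm. A picture is of the moment at which its call begins: read the wrist's pose just before it. camera_params takes no time and is no camera call.
- ctrl.sign_off(): hands the job in, once; it reports no verdict.
Trained networks look in the newest picture that a camera, given by its name, has taken for a name from the list of things; names that differ only in an ending like _2 or _b are one class to them, and where a whole thing is asked for, a point or a joint stands for the part that bears it (a point fixed in the world has none). Each returns a list of dicts, best first, with "score" (0 to 1); they miss things now and then, are a little off and sometimes report something else, mostly with a low value. They report only what shows in the picture. A call takes as long as a camera call.
- ctrl.masks_of(camera, thing): "region" (480x640 bool, what is visible of it) and "at" ([column, row] in pixels, amid what is visible of it).
The state is a dict: "time": time; "qpos": joint angles; "dq": joint speeds; "joint_efforts": joint torques, N m; "eef_pos": TCP position; "tcp_rot": TCP orientation; "contact_force": force on the tool from outside, world axes, zero at the start; "wrist_torque": the same for the moment, N m; "opening": opening from 0.0 (shut) to 1.0 (fully open).
Only numpy, scipy, OpenCV 4.12 (cv2) and the standard library are available. Lean on these libraries where they do the work, as an engineer would, in place of code of your own. Each camera call takes 0.05 s, during which the arm holds its last target.

## Working session

There is one attempt and no reset: what is moved stays moved. The work goes in short steps, Python scripts to look and compute and a tool call to move; the robot and the scene stay as the last step left them, time stands still between calls to the robot, and variables do not carry over. Pictures are saved under pics/ and viewed, and the job is handed in when it is done.

Besides the shell and the picture viewer there is one more tool, called after "Emit:" in YAML: its name, and indented under it one key for each argument. arm_command: Moves the arm, as the interface text tells. Shifts and turns lie within -1 to 1; 1 stands for 0.3 m of shift or 30 degrees of turn. Its arguments: {"type":"object","properties":{"steps":{"type":"array","items":{"type":"object","properties":{"hand":{"type":"number"},"travel":{"type":"array","items":{"type":"number","minimum":-1,"maximum":1}},"rotation":{"type":"array","items":{"type":"number","minimum":-1,"maximum":1}}}}},"grip_force":{"type":"number"}},"required":["steps"]}

```bash
ls; mkdir -p pics; cat > h.py <<'E'
import numpy as np, cv2
from plant import ctrl
from scipy.spatial.transform import Rotation as R
def look(c,name):
    s=ctrl.get_state(); im,d=ctrl.read_camera(c); cv2.imwrite(f'pics/{name}.png',im); p=ctrl.camera_params(c)
    if c=='wrist':
        T=np.eye(4);T[:3,:3]=R.from_quat(s['tcp_rot']).as_matrix();T[:3,3]=s['eef_pos'];E=T@np.array(p['tool_from_camera'])
    else: E=np.array(p['extrinsics'])
    np.savez(f'pics/{name}.npz',im=im,d=d,E=E,K=[p['fx'],p['fy'],p['cx'],p['cy']])
    return im,d,E,p
def cloud(d,E,K):
    fx,fy,cx,cy=K
    v,u=np.mgrid[:480,:640]
    P=np.stack([(u-cx)/fx*d,(v-cy)/fy*d,d,np.ones_like(d)],-1)@np.array(E).T
    P=P[...,:3]; P[d<=0]=np.nan
    return P
def st():
    s=ctrl.get_state()
    print('t',round(s['time'],3),'q',np.round(s['qpos'],3),'p',np.round(s['eef_pos'],4),'\nF',np.round(s['contact_force'],2),'M',np.round(s['wrist_torque'],2),'op',round(s['opening'],3))
    M=R.from_quat(s['tcp_rot']).as_matrix(); print(np.round(M,4))
    return s
E
python3 - <<'E'
from h import *
st()
for c in ['side','top']:
    im,d,E,p=look(c,c+'0'); print(c,np.round(E,3),p['fx'])
    K=[p['fx'],p['fy'],p['cx'],p['cy']];P=cloud(d,E,K)
    for t in ['carrier','grip_tab','feed_rail','end_stop','loading_block','burn_tester','beaker','dropper_bottle','stopwatch'] if c=='top' else ['carrier','feed_rail','end_stop','loading_block']:
        r=ctrl.masks_of(c,t)
        for x in r[:2]:
            m=x['region']; q=P[m]; print(t,round(x['score'],2),x['at'],m.sum(),np.round(np.nanmedian(q,0),3),np.round(np.nanpercentile(q,2,axis=0),3),np.round(np.nanpercentile(q,98,axis=0),3))
            np.save(f'pics/m_{c}_{t}.npy',r[0]['region'])
E
```

```text
pics
t 0.0 q [ 1.113  0.287  1.578  0.     1.279 -0.15 ] p [0.2042 0.6427 0.2285] 
F [ 0.31  0.37 -0.08] M [ 0.01 -0.   -0.03] op 1.003
[[ 9.53e-01 -1.10e-03  3.03e-01]
 [-3.03e-01 -2.10e-03  9.53e-01]
 [-4.00e-04 -1.00e+00 -2.40e-03]]
side [[ 0.846 -0.299  0.442  0.079]
 [-0.533 -0.503  0.68  -0.607]
 [ 0.019 -0.811 -0.585  0.755]
 [ 0.     0.     0.     1.   ]] 526.0638439003116
carrier 0.81 [242.3, 247.3] 718 [0.438 0.222 0.106] [0.418 0.209 0.033] [0.452 0.249 0.157]
feed_rail 0.96 [293.3, 221.6] 3298 [0.591 0.299 0.012] [ 0.543  0.163 -0.001] [0.649 0.411 0.167]
end_stop 0.58 [284.3, 172.9] 130 [0.601 0.342 0.165] [0.588 0.337 0.153] [0.624 0.351 0.173]
top [[ 0.024 -0.98   0.198  0.355]
 [-0.999 -0.029 -0.022  0.141]
 [ 0.027 -0.197 -0.98   1.289]
 [ 0.     0.     0.     1.   ]] 545.9106820572036
carrier 0.73 [263.5, 299.0] 379 [0.437 0.23  0.111] [0.419 0.211 0.009] [0.456 0.26  0.161]
grip_tab 0.65 [263.4, 302.3] 357 [0.435 0.23  0.111] [0.417 0.212 0.052] [0.452 0.249 0.161]
feed_rail 0.7 [243.4, 234.6] 3847 [0.586 0.282 0.015] [0.547 0.155 0.007] [0.615 0.405 0.172]
feed_ra
[... 256 characters left out ...]
01] [0.476 0.259 0.081]
burn_tester 0.7 [244.5, 234.8] 3997 [0.586 0.281 0.014] [0.546 0.155 0.006] [0.616 0.408 0.172]
burn_tester 0.68 [202.0, 304.7] 721 [0.434 0.372 0.024] [ 0.406  0.337 -0.001] [0.46  0.392 0.088]
beaker 0.73 [245.0, 236.1] 3988 [0.586 0.282 0.015] [0.546 0.154 0.006] [0.617 0.407 0.172]
beaker 0.6 [203.0, 302.8] 719 [0.435 0.372 0.024] [ 0.405  0.337 -0.001] [0.46  0.392 0.088]
dropper_bottle 0.49 [298.5, 184.8] 221 [0.712 0.163 0.06 ] [0.704 0.148 0.014] [0.726 0.178 0.113]
stopwatch 0.57 [398.9, 319.7] 708 [ 0.415 -0.081  0.017] [ 0.383 -0.111  0.002] [ 0.447 -0.053  0.022]
stopwatch 0.53 [243.7, 236.2] 4087 [0.586 0.284 0.014] [0.546 0.154 0.002] [0.626 0.412 0.172]
```

View pics/side0.png

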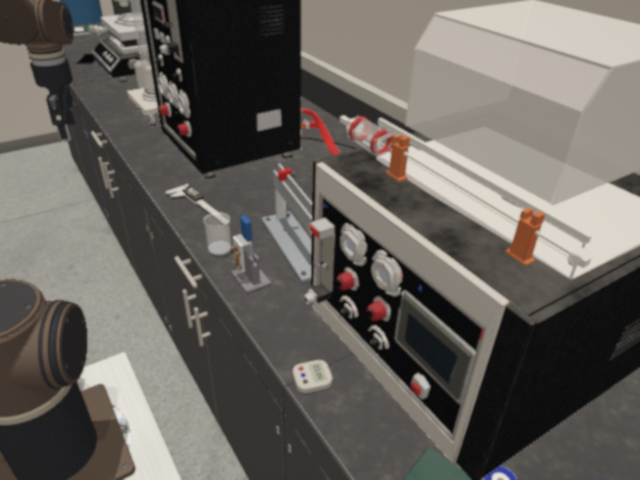

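View pics/top0.png

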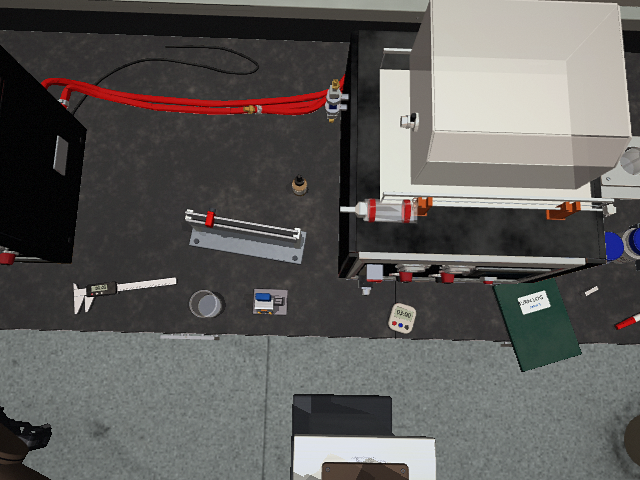

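```bash
python3 - <<'E'
from h import *
for c in ['top','side']:
    z=np.load(f'pics/{c}0.npz');P=cloud(z['d'],z['E'],z['K']);
    A=P.reshape(-1,3);col=z['im'].reshape(-1,3).astype(int)
    def box(x0,x1,y0,y1,z0,z1): return (A[:,0]>x0)&(A[:,0]<x1)&(A[:,1]>y0)&(A[:,1]<y1)&(A[:,2]>z0)&(A[:,2]<z1)
    def rep(n,m):
        q=A[m]
        if len(q)<5: print(n,len(q));return
        (cx,cy),(w,h),a=cv2.minAreaRect(q[:,:2].astype(np.float32))
        u,s,vt=np.linalg.svd(q[:,:2]-q[:,:2].mean(0)); d=vt[0]*np.sign(vt[0,1])
        print(c,n,len(q),'ctr',np.round([cx,cy],4),'med',np.round(np.median(q,0),4),'wh',np.round([w,h],3),round(a,1),'pcaang',round(np.degrees(np.arctan2(-d[0],d[1])),2), 'zmax',round(q[:,2].max(),4))
    rep('railtop',box(.5,.7,.12,.43,.135,.2))
    rep('backwall',box(.5,.7,.12,.43,.158,.2))
    rep('base',box(.5,.68,.1,.45,.004,.03))
    rep('blockwall',box(.39,.5,.17,.29,.07,.085))
    rep('foot',box(.39,.5,.17,.29,.005,.02))
    blue=(col[:,0]>col[:,2]+60)
    rep('tab',box(.39,.5,.17,.29,.1,.2)&blue)
    rep('tabtop',box(.39,.5,.17,.29,.150,.2)&blue)
    red=(col[:,2]>col[:,0]+80)&(col[:,2]>col[:,1]+80)
    rep('stop',box(.5,.7,.12,.43,.14,.25)&red)
    rep('floor',box(.45,.7,-.05,.1,-.03,.03))
z=np.load('pics/top0.npz');im=z['im'];cv2.imwrite('pics/tc.png',cv2.resize(im[190:330,170:320],None,fx=5,fy=5,interpolation=cv2.INTER_CUBIC)[:600])
E
```

```text
top railtop 1104 ctr [0.5972 0.2822] med [0.5946 0.2913 0.1516] wh [0.249 0.04 ] 80.2 pcaang -8.31 zmax 0.1777
top backwall 450 ctr [0.5935 0.2841] med [0.6005 0.3257 0.1653] wh [0.237 0.04 ] 76.5 pcaang -7.65 zmax 0.1777
top base 2691 ctr [0.5901 0.2753] med [0.5779 0.2778 0.0113] wh [0.349 0.179] 89.9 pcaang -3.93 zmax 0.029
top blockwall 45 ctr [0.4343 0.2182] med [0.4422 0.2061 0.0784] wh [0.026 0.06 ] 42.0 pcaang 48.04 zmax 0.0849
top foot 445 ctr [0.4447 0.229 ] med [0.4551 0.2092 0.0096] wh [0.115 0.11 ] 89.3 pcaang -12.39 zmax 0.019
top tab 91 ctr [0.4458 0.2298] med [0.4458 0.2306 0.1575] wh [0.013 0.027] 0.2 pcaang -2.65 zmax 0.1635
top tabtop 91 ctr [0.4458 0.2298] med [0.4458 0.2306 0.1575] wh [0.013 0.027] 0.2 pcaang -2.65 zmax 0.1635
top stop 93 ctr [0.6041 0.347 ] med [0.604  0.3471 0.1738] wh [0.014 0.03 ] 78.5 pcaang 82.88 zmax 0.1777
top floor 2333 ctr [0.575  0.0252] med [0.4996 0.0726 0.    ] wh [0.15 0.25] 90.0 pcaang -68.5 zmax 0.0294
side railtop 779 ctr [0.6009 0.2851] med [0.594  0.2926 0.1494] wh [0.232 0.041] 83.8 pcaang -8.97 zmax 0.1757
side backwall 256 
[... 156 characters left out ...]
wh [0.275 0.081] 81.7 pcaang -14.14 zmax 0.0296
side blockwall 152 ctr [0.4358 0.2193] med [0.4401 0.2126 0.0756] wh [0.035 0.054] 7.8 pcaang 26.51 zmax 0.0845
side foot 427 ctr [0.445  0.2228] med [0.4343 0.2075 0.0086] wh [0.082 0.061] 88.0 pcaang 29.07 zmax 0.0197
side tab 59 ctr [0.4442 0.2282] med [0.4439 0.2274 0.1559] wh [0.026 0.013] 82.2 pcaang -2.69 zmax 0.1598
side tabtop 57 ctr [0.4442 0.2282] med [0.4439 0.2275 0.156 ] wh [0.026 0.013] 82.2 pcaang -2.95 zmax 0.1598
side stop 85 ctr [0.6114 0.3616] med [0.5989 0.343  0.1693] wh [0.059 0.028] 59.1 pcaang -53.01 zmax 0.1757
side floor 1837 ctr [0.485 0.025] med [ 0.4832  0.019  -0.0014] wh [0.15  0.071] 88.9 pcaang 0.05 zmax 0.0299
```

View pics/tc.png

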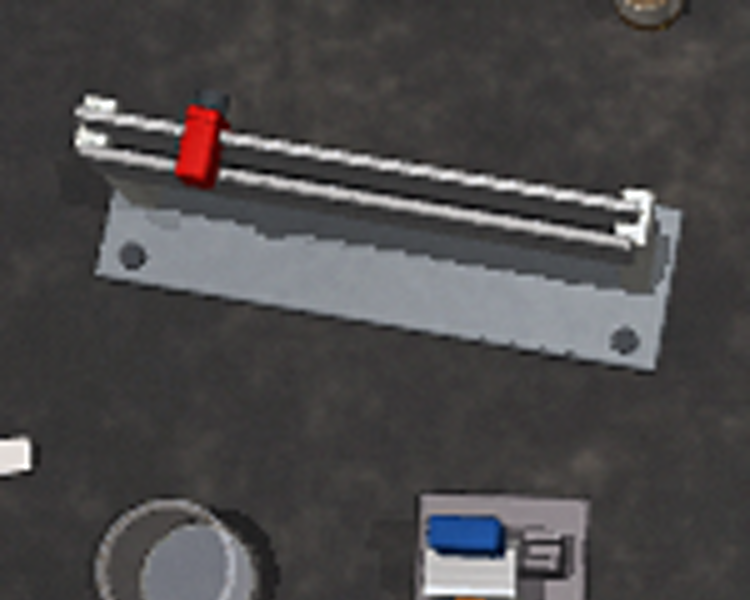

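```bash
cat >> h.py <<'E'
def delta(p,heading=None,verbose=True):
    """units for translation in the current tool frame; rotation vector (tool) to make tool y down, tool z at heading(deg)"""
    s=ctrl.get_state(); M=R.from_quat(s['tcp_rot']).as_matrix()
    t=M.T@(np.array(p)-s['eef_pos'])/0.3
    print('travel total units',np.round(t,4))
    if heading is not None:
        h=np.radians(heading); zt=np.array([np.cos(h),np.sin(h),0]); yt=np.array([0,0,-1.]); xt=np.cross(yt,zt)
        Rt=np.stack([xt,yt,zt],1); rv=R.from_matrix(M.T@Rt).as_rotvec(degrees=True)/30
        print('rot total units',np.round(rv,4))
E
python3 - <<'E'
from h import *
print(np.round(ctrl.camera_params('wrist')['tool_from_camera'],3),ctrl.camera_params('wrist')['fx'])
delta([0.40,0.23,0.32],-2.5)
E
```

```text
[[-0.001  0.963  0.269 -0.068]
 [-0.    -0.269  0.963 -0.145]
 [ 1.     0.001  0.    -0.001]
 [ 0.     0.     0.     1.   ]] 346.4106695347261
travel total units [ 1.0385 -0.3001 -1.1153]
rot total units [-1.0000e-04  2.4954e+00  0.0000e+00]
```

Emit:
arm_command:
  steps:
    - {"hand": 1,"travel": [0.13,-0.05,-0.14],"rotation": [0,0,0]}
    - {"hand": 1,"travel": [0.13,-0.05,-0.14],"rotation": [0,0,0]}
    - {"hand": 1,"travel": [0.13,-0.04,-0.14],"rotation": [0,0,0]}
    - {"hand": 1,"travel": [0.13,0,-0.14],"rotation": [0,0,0]}
    - {"hand": 1,"travel": [0.13,0,-0.14],"rotation": [0,0,0]}
    - {"hand": 1,"travel": [0.13,0,-0.14],"rotation": [0,0,0]}
    - {"hand": 1,"travel": [0.13,0,-0.14],"rotation": [0,0,0]}
    - {"hand": 1,"travel": [0,0,0],"rotation": [0,0.35,0]}
    - {"hand": 1,"travel": [0,0,0],"rotation": [0,0.35,0]}
    - {"hand": 1,"travel": [0,0,0],"rotation": [0,0.35,0]}
    - {"hand": 1,"travel": [0,0,0],"rotation": [0,0.35,0]}
    - {"hand": 1,"travel": [0,0,0],"rotation": [0,0.35,0]}
    - {"hand": 1,"travel": [0,0,0],"rotation": [0,0.35,0]}
    - {"hand": 1,"travel": [0,0,0],"rotation": [0,0.35,0]}

```text
time: 2.5
eef_pos: [0.3821, 0.2685, 0.2757]
tcp_rot: [0.486, -0.509, 0.513, -0.492]
contact_force: [-0.8, -0.6, -0.5]
opening: 0.998
```

```bash
python3 - <<'E'
from h import *
st();delta([0.435,0.23,0.26],-2.5)
E
```

```text
t 2.5 q [ 3.960e-01 -2.280e-01  2.020e+00 -2.000e-03  1.341e+00  4.400e-01] p [0.3821 0.2685 0.2757] 
F [-0.78 -0.6  -0.46] M [ 0.    0.02 -0.02] op 0.998
[[-0.0433  0.0093  0.999 ]
 [-0.9991  0.0019 -0.0433]
 [-0.0023 -1.      0.0093]]
travel total units [0.1207 0.0536 0.1811]
rot total units [-0.0177  0.0005 -0.0043]
```

Emit:
arm_command:
  steps:
    - {"hand": 1,"travel": [0.12,0.054,0.18],"rotation": [-0.017,0,-0.004]}
    - {"hand": 1,"travel": [0,0,0.01],"rotation": [0,0,0]}

```text
time: 2.75
eef_pos: [0.4352, 0.2325, 0.2615]
tcp_rot: [0.488, -0.51, 0.511, -0.49]
contact_force: [0.5, 0.7, -0.4]
opening: 0.999
```

```bash
python3 - <<'E'
from h import *
st()
look('wrist','w1')
for t in ['grip_tab','loading_block','carrier']:
    for x in ctrl.masks_of('wrist',t)[:2]: print(t,x['score'],x['at'],x['region'].sum())
E
```

```text
t 2.75 q [ 2.840e-01 -1.490e-01  1.978e+00  1.000e-03  1.310e+00  3.270e-01] p [0.4352 0.2325 0.2615] 
F [ 0.48  0.74 -0.45] M [-0.01  0.02 -0.01] op 0.999
[[-0.0429  0.0024  0.9991]
 [-0.9991  0.0012 -0.0429]
 [-0.0013 -1.      0.0024]]
loading_block 0.76 [340.4, 191.0] 1885
carrier 0.58 [320.0, 222.7] 2036
```

View pics/w1.png

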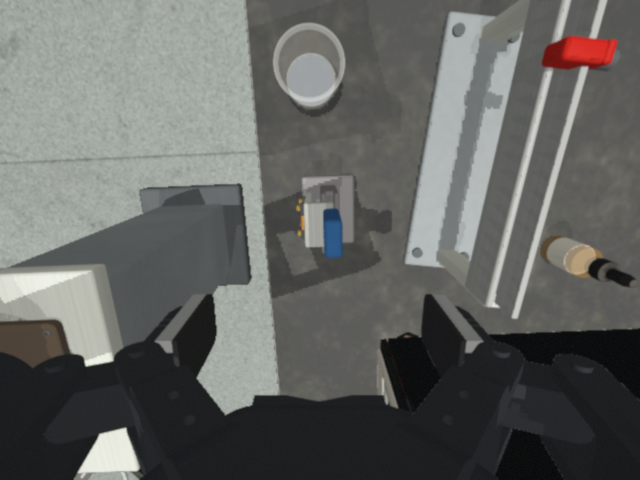

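```bash
python3 - <<'E'
from h import *
z=np.load('pics/w1.npz');P=cloud(z['d'],z['E'],z['K']);im=z['im'].astype(int)
A=P.reshape(-1,3);col=im.reshape(-1,3)
blue=(col[:,0]>col[:,2]+50)&(col[:,0]>col[:,1]+40)
def rep(n,m):
    q=A[m]
    (cx,cy),(w,h),a=cv2.minAreaRect(q[:,:2].astype(np.float32))
    u,s,vt=np.linalg.svd(q[:,:2]-q[:,:2].mean(0)); d=vt[0]*np.sign(vt[0,1])
    print(n,len(q),'ctr',np.round([cx,cy],4),'mean',np.round(q.mean(0),4),'wh',np.round([w,h],4),round(a,1),'yaw',round(np.degrees(np.arctan2(-d[0],d[1])),2),'z',np.round(np.percentile(q[:,2],[5,50,95]),4))
b=lambda x0,x1,y0,y1,z0,z1:(A[:,0]>x0)&(A[:,0]<x1)&(A[:,1]>y0)&(A[:,1]<y1)&(A[:,2]>z0)&(A[:,2]<z1)
rep('tabtop',blue&b(.4,.5,.15,.3,.153,.165))
rep('wallvis',b(.4,.5,.17,.29,.07,.085))
rep('bridge',b(.4,.5,.17,.29,.104,.118)&~blue)
rep('foot',b(.39,.5,.17,.29,.007,.013))
red=(col[:,2]>col[:,0]+80)&(col[:,2]>col[:,1]+80)
rep('stoptop',red&b(.55,.7,.3,.42,.168,.185))
# rail: lip and back wall tops
th=np.radians(-8.5)
for n,m in [('lip',b(.55,.64,.15,.33,.144,.153)),('back',b(.55,.64,.15,.33,.160,.169))]:
    q=A[m]; f=np.polyfit(q[:,1],q[:,0],1); print(n,len(q),'x at y=.28',np.polyval(f,.28),'slope deg',-np.degrees(np.arctan(f[0])),'resid',np.std(q[:,0]-np.polyval(f,q[:,1])),'z',np.median(q[:,2]), 'yr',q[:,1].min(),q[:,1].max())
E
```

```text
tabtop 539 ctr [0.4464 0.2307] mean [0.4464 0.231  0.1585] wh [0.0114 0.0274] 0.4 yaw -0.89 z [0.1575 0.1585 0.1597]
wallvis 182 ctr [0.446  0.2263] mean [0.4464 0.2444 0.0775] wh [0.0312 0.0576] 14.6 yaw -8.48 z [0.0715 0.0781 0.08  ]
bridge 933 ctr [0.4375 0.2302] mean [0.4328 0.233  0.1106] wh [0.0403 0.0289] 88.5 yaw -10.84 z [0.1092 0.1106 0.1119]
foot 1515 ctr [0.4463 0.2244] mean [0.4554 0.2373 0.0105] wh [0.079  0.0595] 89.0 yaw 33.57 z [0.0089 0.0105 0.0119]
stoptop 1455 ctr [0.6061 0.3467] mean [0.6024 0.3464 0.1739] wh [0.0148 0.0363] 82.2 yaw 82.45 z [0.1699 0.1743 0.176 ]
lip 3992 x at y=.28 0.5913934975718376 slope deg -8.152455579224608 resid 0.0057879715429083045 z 0.14941263114093606 yr 0.16354373476421136 0.3299691928643018
back 2746 x at y=.28 0.5994053705221839 slope deg -8.180816528356324 resid 0.0015703855927114876 z 0.16499835709087046 yr 0.1629313339917341 0.32995151821747676
```

```bash
python3 - <<'E'
from h import *
delta([0.4463,0.2308,0.143],-0.8)
E
```

```text
travel total units [0.013  0.4008 0.0411]
rot total units [-0.0088 -0.047  -0.0057]
```

Emit:
arm_command:
  steps:
    - {"hand": 1,"travel": [0.013,0.09,0.041],"rotation": [-0.009,-0.057,-0.006]}
    - {"hand": 1,"travel": [0,0.1,0],"rotation": [0,0,0]}
    - {"hand": 1,"travel": [0,0.1,0],"rotation": [0,0,0]}
    - {"hand": 1,"travel": [0,0,0],"rotation": [0,0,0]}

```text
time: 3.45
eef_pos: [0.4445, 0.234, 0.1775]
tcp_rot: [-0.498, 0.5, -0.501, 0.501]
contact_force: [-0.5, 0.0, 0.6]
opening: 1.004
```

```bash
python3 - <<'E'
from h import *
st();delta([0.4463,0.2308,0.143],-0.8)
E
```

```text
t 3.45 q [ 2.820e-01 -5.100e-02  2.046e+00  1.000e-03  1.140e+00  2.830e-01] p [0.4445 0.234  0.1775] 
F [-0.45  0.04  0.63] M [-0.06 -0.01 -0.02] op 1.004
[[-0.0015  0.0054  1.    ]
 [-1.      0.0021 -0.0015]
 [-0.0021 -1.      0.0054]]
travel total units [0.0108 0.1149 0.0053]
rot total units [-0.0103  0.0238 -0.004 ]
```

Emit:
arm_command:
  steps:
    - {"hand": 1,"travel": [0.011,0.06,0.005],"rotation": [-0.01,0.024,-0.004]}
    - {"hand": 1,"travel": [0,0.055,0],"rotation": [0,0,0]}
    - {"hand": 1,"travel": [0,0,0],"rotation": [0,0,0]}

```text
time: 3.82
eef_pos: [0.4473, 0.2318, 0.144]
tcp_rot: [0.495, -0.502, 0.504, -0.498]
contact_force: [0.7, 0.1, 0.1]
opening: 0.999
```

```bash
python3 - <<'E'
from h import *
st();delta([0.4463,0.2308,0.143],-0.8);delta([0.4463,0.2308,0.143],-0.8)
E
```

```text
t 3.825 q [ 0.276 -0.006  2.069 -0.     1.074  0.29 ] p [0.4473 0.2318 0.144 ] 
F [0.66 0.1  0.09] M [ 0.01 -0.    0.05] op 0.999
[[-0.0132  0.0049  0.9999]
 [-0.9999  0.0013 -0.0132]
 [-0.0014 -1.      0.0049]]
travel total units [ 0.0033  0.0034 -0.0032]
rot total units [-0.0093  0.0014 -0.0027]
travel total units [ 0.0033  0.0034 -0.0032]
rot total units [-0.0093  0.0014 -0.0027]
```

Emit:
arm_command:
  steps:
    - {"hand": 1,"travel": [0.003,0.003,-0.003],"rotation": [-0.009,0,0]}
    - {"hand": 0,"travel": [0,0,0]}
    - {"hand": 0,"travel": [0,0,0]}
    - {"hand": 0,"travel": [0,0,0]}
    - {"hand": 0,"travel": [0,0,0]}
    - {"hand": 0,"travel": [0,0,0]}
    - {"hand": 0,"travel": [0,0,0]}
  grip_force: 50

```text
$.steps[1]: bad value
```

```bash
python3 - <<'E'
from h import *
st();look('wrist','w2');look('side','s2')
E
```

```text
t 3.825 q [ 0.276 -0.006  2.069 -0.     1.074  0.29 ] p [0.4473 0.2318 0.144 ] 
F [0.66 0.1  0.09] M [ 0.01 -0.    0.05] op 0.999
[[-0.0132  0.0049  0.9999]
 [-0.9999  0.0013 -0.0132]
 [-0.0014 -1.      0.0049]]
```

View pics/w2.png

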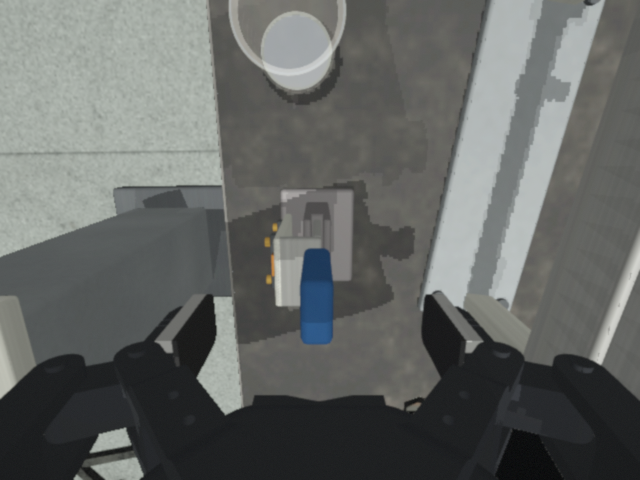

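Emit:
arm_command:
  steps:
    - {"hand": 1,"travel": [0.003,0.003,-0.003],"rotation": [-0.009,0,0]}
    - {"hand": 0,"travel": [0,0,0],"rotation": [0,0,0]}
    - {"hand": 0,"travel": [0,0,0],"rotation": [0,0,0]}
    - {"hand": 0,"travel": [0,0,0],"rotation": [0,0,0]}
    - {"hand": 0,"travel": [0,0,0],"rotation": [0,0,0]}
    - {"hand": 0,"travel": [0,0,0],"rotation": [0,0,0]}
    - {"hand": 0,"travel": [0,0,0],"rotation": [0,0,0]}
  grip_force: 50

```text
time: 4.8
eef_pos: [0.4487, 0.2314, 0.1468]
tcp_rot: [0.494, -0.503, 0.504, -0.499]
contact_force: [-0.2, 1.0, -0.0]
opening: 0.142
```

```bash
python3 - <<'E'
from h import *
st();look('wrist','w3')
E
```

```text
t 4.8 q [ 2.740e-01 -8.000e-03  2.065e+00  2.000e-03  1.077e+00  2.870e-01] p [0.4487 0.2314 0.1468] 
F [-0.16  0.96 -0.03] M [-0.02  0.06 -0.05] op 0.142
[[-0.0134  0.0064  0.9999]
 [-0.9999  0.0033 -0.0134]
 [-0.0034 -1.      0.0064]]
```

View pics/w3.png

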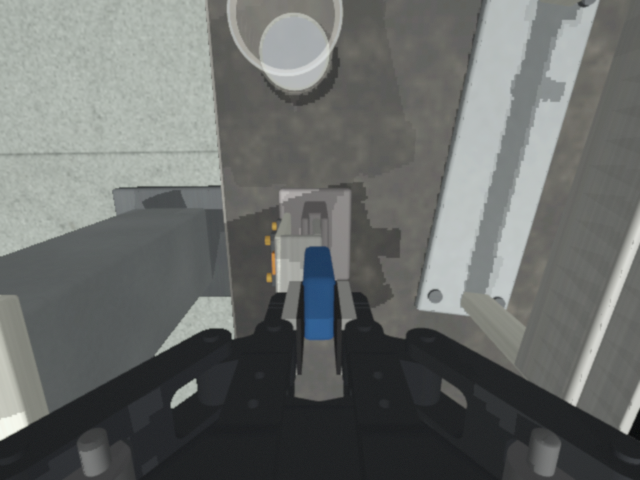

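Emit:
arm_command:
  steps:
    - {"hand": 0,"travel": [0,-0.04,0],"rotation": [0,0,0]}
    - {"hand": 0,"travel": [0,-0.05,0],"rotation": [0,0,0]}
    - {"hand": 0,"travel": [0,-0.1,0],"rotation": [0,0,0]}
    - {"hand": 0,"travel": [0,-0.1,0],"rotation": [0,0,0]}
    - {"hand": 0,"travel": [0,-0.1,0],"rotation": [0,0,0]}
    - {"hand": 0,"travel": [0,-0.05,0],"rotation": [0,0,0]}
    - {"hand": 0,"travel": [0,0,0],"rotation": [0,0,0]}

```text
time: 5.72
eef_pos: [0.4464, 0.2306, 0.285]
tcp_rot: [0.495, -0.503, 0.504, -0.498]
contact_force: [-0.2, 0.5, -3.1]
opening: 0.146
```

```bash
python3 - <<'E'
from h import *
st();
for c in ['side','top','wrist']: look(c,c+'4')
im=np.load('pics/side4.npz')['im'];cv2.imwrite('pics/sc.png',cv2.resize(im[120:290,190:360],None,fx=3.5,fy=3.5,interpolation=cv2.INTER_CUBIC))
E
```

```text
t 5.725 q [ 2.740e-01 -1.450e-01  1.932e+00  1.000e-03  1.349e+00  2.870e-01] p [0.4464 0.2306 0.285 ] 
F [-0.2   0.47 -3.14] M [-0.07  0.01 -0.03] op 0.146
[[-0.0133  0.0044  0.9999]
 [-0.9999  0.0026 -0.0133]
 [-0.0027 -1.      0.0044]]
```

View pics/sc.png

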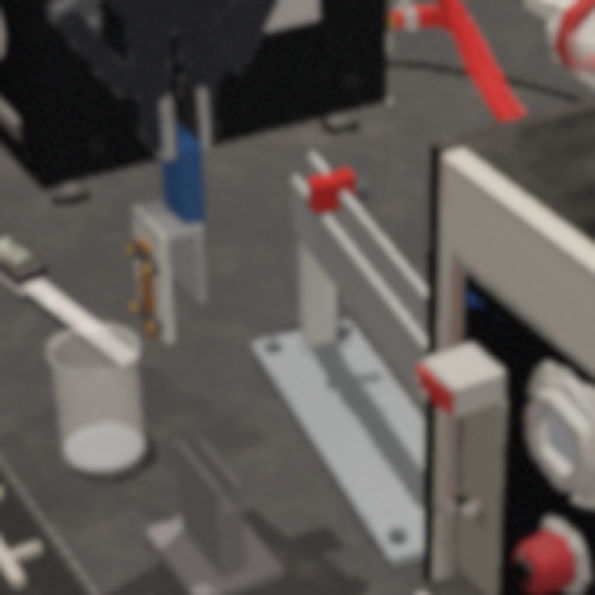

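View pics/wrist4.png

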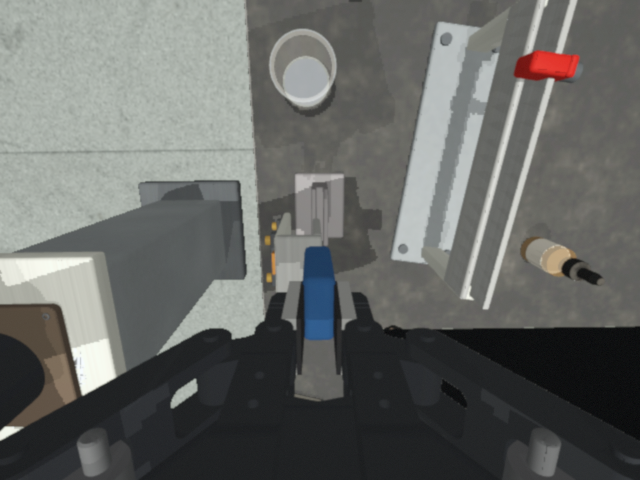

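```bash
cat >> h.py <<'E'
def rail(name,ymin=.14,ymax=.42,yref=.27):
    z=np.load(f'pics/{name}.npz');P=cloud(z['d'],z['E'],z['K']);A=P.reshape(-1,3);col=z['im'].reshape(-1,3).astype(int)
    ok=np.isfinite(A).all(1)&(A[:,1]>ymin)&(A[:,1]<ymax)&(A[:,0]>.54)&(A[:,0]<.66)
    red=(col[:,2]>col[:,0]+60)&(col[:,2]>col[:,1]+60)
    zb=np.median(A[ok&~red&(A[:,2]>.16)&(A[:,2]<.17)][:,2])
    b=A[ok&~red&(abs(A[:,2]-zb)<.003)]
    f=np.polyfit(b[:,1],b[:,0],1)
    for _ in range(4):
        r=b[:,0]-np.polyval(f,b[:,1]); k=abs(r-np.median(r))<.0045; f=np.polyfit(b[k,1],b[k,0],1)
    r=b[:,0]-np.polyval(f,b[:,1]); e=r[abs(r)<.006]
    th=-np.arctan(f[0]); X=np.array([np.cos(th),np.sin(th)]);Y=np.array([-np.sin(th),np.cos(th)])
    print(name,'back n',k.sum(),'z',round(zb,4),'yaw',round(np.degrees(th),2),'x@yref',round(np.polyval(f,yref),4),'width',np.round(np.percentile(e,[1,99]),4))
    # coordinates u across measured from back wall centre
    c0=np.array([np.polyval(f,yref),yref]); U=(A[:,:2]-c0)@X; V=(A[:,:2]-c0)@Y
    l=ok&~red&(abs(A[:,2]-(zb-.0155))<.003)&(U<-.007)&(U>-.025)
    print(' lip n',l.sum(),'z',np.round(np.percentile(A[l,2],[5,50,95]),4),'u mean',round(U[l].mean(),4),'pct',np.round(np.percentile(U[l],[1,10,90,99]),4),'(expect centre -12.5mm: -.0155..-.0095)')
    bb=ok&~red&(abs(A[:,2]-zb)<.003)&(abs(U)<.004); print(' back V range',np.round(np.percentile(V[bb],[.1,99.9]),4))
    s=ok&red&(A[:,2]>zb+.003)
    if s.sum()>20:
        print(' stop n',s.sum(),'zmax',np.round(np.percentile(A[s,2],[50,98]),4),'V',np.round(np.percentile(V[s],[1,5,50,95,99]),4),'U',np.round(np.percentile(U[s],[1,99]),4))
    return c0,X,Y,zb
def tab(name):
    z=np.load(f'pics/{name}.npz');P=cloud(z['d'],z['E'],z['K']);A=P.reshape(-1,3);col=z['im'].reshape(-1,3).astype(int)
    blue=(col[:,0]>col[:,2]+50)&(col[:,0]>col[:,1]+40)&np.isfinite(A).all(1)&(A[:,2]>.05)&(A[:,2]<.4)&(A[:,0]<.7)&(A[:,0]>.3)&(A[:,1]>.1)
    q=A[blue]; zt=np.percentile(q[:,2],97); t=q[q[:,2]>zt-.004]
    print(name,'tab top z',round(zt,4),'ctr',np.round((np.percentile(t[:,:2],3,axis=0)+np.percentile(t[:,:2],97,axis=0))/2,4),'ext',np.round(np.ptp(t[:,:2],axis=0),4),len(t))
    return t
E
python3 - <<'E'
from h import *
rail('w1');rail('wrist4');rail('top0');rail('top4',ymin=.26);rail('side4')
tab('wrist4');tab('w1');tab('w3');tab('side4')
E
```

```text
w1 back n 2903 z 0.165 yaw -8.15 x@yref 0.5982 width [-0.0025  0.0036]
 lip n 2637 z [0.1474 0.1499 0.1514] u mean -0.0127 pct [-0.0151 -0.0145 -0.0103 -0.009 ] (expect centre -12.5mm: -.0155..-.0095)
 back V range [-0.1078  0.1073]
 stop n 1465 zmax [0.1743 0.1764] V [0.0699 0.0703 0.0761 0.0825 0.0835] U [-0.0207  0.0094]
wrist4 back n 2539 z 0.1651 yaw -8.2 x@yref 0.5983 width [-0.0023  0.0034]
 lip n 2325 z [0.1476 0.15   0.1515] u mean -0.0126 pct [-0.0151 -0.0145 -0.0102 -0.0091] (expect centre -12.5mm: -.0155..-.0095)
 back V range [-0.1073  0.1178]
 stop n 1188 zmax [0.1743 0.1762] V [0.07   0.0702 0.0761 0.0825 0.0835] U [-0.0206  0.0092]
top0 back n 210 z 0.1644 yaw -8.22 x@yref 0.5984 width [-0.0027  0.0032]
 lip n 235 z [0.1465 0.1489 0.1513] u mean -0.0124 pct [-0.0155 -0.0146 -0.0099 -0.0092] (expect centre -12.5mm: -.0155..-.0095)
 back V range [-0.106   0.1311]
 stop n 103 zmax [0.1736 0.1768] V [0.07   0.0705 0.0764 0.0827 0.0834] U [-0.0213  0.009 ]
top4 back n 124 z 0.1649 yaw -8.03 x@yref 0.5987 width [-0.0028  0.0028]
 lip n 131 z [0.1468 0.149  0.1516] u mean -0
[... 855 characters left out ...]
percentile(q[:,2],97); t=q[q[:,2]>zt-.004]
                  ~~~~~~~~~~~~~^^^^^^^^^^^
    return _quantile_unchecked(
        a, q, axis, out, overwrite_input, method, keepdims, weights)
    return _ureduce(a,
                    func=_quantile_ureduce_func,
    ...<5 lines>...
                    overwrite_input=overwrite_input,
                    method=method)
    r = func(a, **kwargs)
    result = _quantile(arr,
                       quantiles=q,
    ...<2 lines>...
                       out=out,
                       weights=wgt)
    slices_having_nans = np.isnan(arr[-1, ...])
                                  ~~~^^^^^^^^^
IndexError: index -1 is out of bounds for axis 0 with size 0
```

```bash
python3 - <<'E'
from h import *
delta([0.592,0.27,0.275],-8.17)
E
```

```text
travel total units [-0.139   0.0237  0.487 ]
rot total units [ 0.0012  0.2467 -0.0023]
```

Emit:
arm_command:
  steps:
    - {"hand": 0,"travel": [-0.035,0,0.1],"rotation": [0,0,0]}
    - {"hand": 0,"travel": [-0.035,0,0.13],"rotation": [0,0,0]}
    - {"hand": 0,"travel": [-0.035,0.01,0.13],"rotation": [0,0,0]}
    - {"hand": 0,"travel": [-0.035,0.01,0.1],"rotation": [0,0,0]}
    - {"hand": 0,"travel": [0,0,0],"rotation": [0,0.13,0]}
    - {"hand": 0,"travel": [0,0,0],"rotation": [0,0.12,0]}
    - {"hand": 0,"travel": [0,0,0],"rotation": [0,0,0]}

```text
time: 6.75
eef_pos: [0.5833, 0.2701, 0.2588]
tcp_rot: [-0.47, 0.54, -0.531, 0.454]
contact_force: [0.4, 0.2, -3.0]
opening: 0.145
```

```bash
python3 - <<'E'
from h import *
st();delta([0.592,0.27,0.275],-8.17)
E
```

```text
t 6.75 q [2.760e-01 2.100e-01 1.615e+00 1.000e-03 1.342e+00 4.230e-01] p [0.5833 0.2701 0.2588] 
F [ 0.4   0.21 -3.05] M [-0.02  0.01 -0.07] op 0.145
[[-0.1472 -0.0249  0.9888]
 [-0.9891 -0.0057 -0.1474]
 [ 0.0093 -0.9997 -0.0238]]
travel total units [-0.0033 -0.0548  0.0274]
rot total units [ 0.0455 -0.01    0.0177]
```

Emit:
arm_command:
  steps:
    - {"hand": 0,"travel": [0,-0.055,0],"rotation": [0.045,-0.01,0.018]}
    - {"hand": 0,"travel": [-0.003,0,0.027],"rotation": [0,0,0]}
    - {"hand": 0,"travel": [0,0,0],"rotation": [0,0,0]}

```text
time: 7.12
eef_pos: [0.5918, 0.2698, 0.2754]
tcp_rot: [-0.464, 0.534, -0.534, 0.464]
contact_force: [0.2, -0.9, -2.8]
opening: 0.139
```

```bash
python3 - <<'E'
from h import *
st();delta([0.592,0.27,0.275],-8.17)
E
```

```text
t 7.125 q [0.272 0.203 1.594 0.    1.345 0.412] p [0.5918 0.2698 0.2754] 
F [ 0.23 -0.88 -2.82] M [-0.04 -0.01 -0.01] op 0.139
[[-1.399e-01 -1.000e-04  9.902e-01]
 [-9.902e-01  1.000e-04 -1.399e-01]
 [-1.000e-04 -1.000e+00 -1.000e-04]]
travel total units [-0.0007  0.0012  0.0005]
rot total units [ 0.0001  0.0043 -0.0002]
```

Well placed; now check tongue against slot with the cameras.

```bash
python3 - <<'E'
from h import *
st()
for c in ['side','top','wrist']: look(c,c+'5')
im=np.load('pics/side5.npz')['im'];cv2.imwrite('pics/sc5.png',cv2.resize(im[90:260,230:400],None,fx=3.5,fy=3.5,interpolation=cv2.INTER_CUBIC))
for n in ['wrist5','top5']:
    rail(n,yref=.27); t=tab(n)
E
```

```text
t 7.125 q [0.272 0.203 1.594 0.    1.345 0.412] p [0.5918 0.2698 0.2754] 
F [ 0.23 -0.88 -2.82] M [-0.04 -0.01 -0.01] op 0.139
[[-1.399e-01 -1.000e-04  9.902e-01]
 [-9.902e-01  1.000e-04 -1.399e-01]
 [-1.000e-04 -1.000e+00 -1.000e-04]]
wrist5 back n 1426 z 0.1656 yaw -8.18 x@yref 0.5993 width [-0.0025  0.0025]
 lip n 1268 z [0.1484 0.1502 0.1515] u mean -0.0126 pct [-0.0154 -0.0148 -0.01   -0.0099] (expect centre -12.5mm: -.0155..-.0095)
 back V range [-0.1082  0.131 ]
 stop n 927 zmax [0.1745 0.1764] V [0.0701 0.0707 0.0766 0.083  0.0835] U [-0.0205  0.0089]
wrist5 tab top z 0.2885 ctr [0.5921 0.2697] ext [0.0151 0.0288] 1667
top5 back n 66 z 0.1649 yaw -12.54 x@yref 0.6049 width [-0.0039  0.0049]
 lip n 58 z [0.147  0.1491 0.1519] u mean -0.0123 pct [-0.0164 -0.015  -0.0095 -0.0082] (expect centre -12.5mm: -.0155..-.0095)
 back V range [-0.1075  0.0818]
 stop n 31 zmax [0.1737 0.1781] V [0.0691 0.0695 0.0771 0.0816 0.0824] U [-0.0149 -0.0027]Traceback (most recent call last):
  File "<stdin>", line 6, in <module>
  File "h.py", line 55, in tab
    q=A[blue]; zt=np.percentile(q[:,2],97); t=q[q[:,2]>zt-.004]
                  ~~~~~~~~~~~~~^^^^^^^^^^^
    return _quantile_unchecked(
        a, q, axis, out, overwrite_input, method, keepdims, weights)
    return _ureduce(a,
                    func=_quantile_ureduce_func,
    ...<5 lines>...
                    overwrite_input=overwrite_input,
                    method=method)
    r = func(a, **kwargs)
    result = _quantile(arr,
                       quantiles=q,
    ...<2 lines>...
                       out=out,
                       weights=wgt)
    slices_having_nans = np.isnan(arr[-1, ...])
                                  ~~~^^^^^^^^^
IndexError: index -1 is out of bounds for axis 0 with size 0
```

View pics/sc5.png

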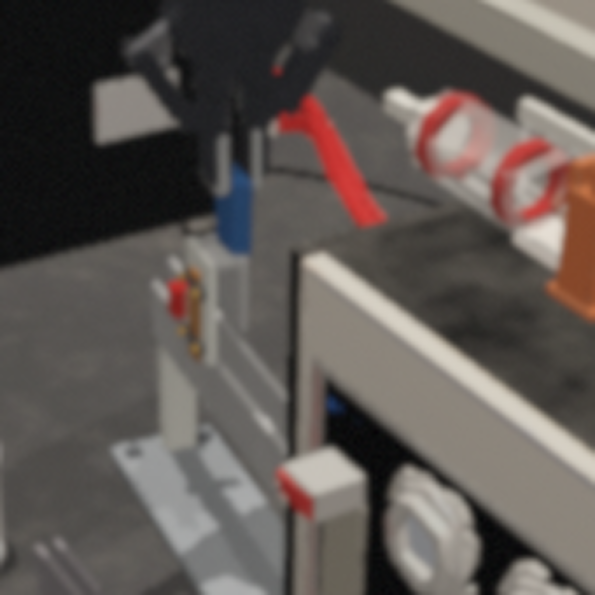

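View pics/wrist5.png

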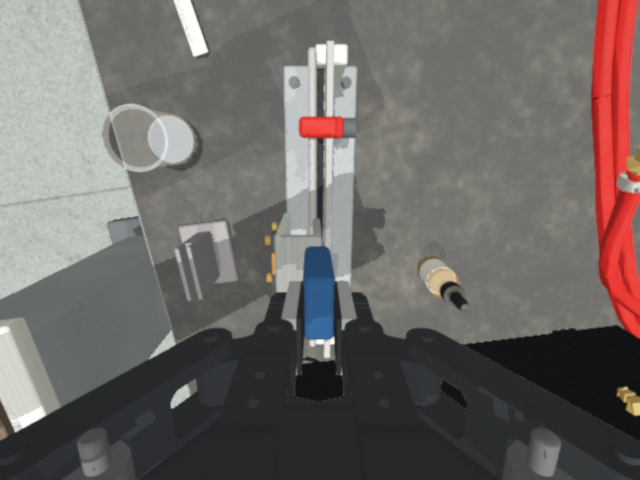

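Emit:
arm_command:
  steps:
    - {"hand": 0,"travel": [0,0.02,0.002],"rotation": [0,0.004,0]}
    - {"hand": 0,"travel": [0,0.03,0],"rotation": [0,0,0]}
    - {"hand": 0,"travel": [0,0.03,0],"rotation": [0,0,0]}
    - {"hand": 0,"travel": [0,0,0],"rotation": [0,0,0]}

```text
time: 7.78
eef_pos: [0.5913, 0.2698, 0.2482]
tcp_rot: [-0.464, 0.535, -0.534, 0.462]
contact_force: [0.0, -0.0, -2.7]
opening: 0.147
```

```bash
python3 - <<'E'
from h import *
st();delta([0.5925,0.27,0.245],-8.17)
look('wrist','wrist6');rail('wrist6');tab('wrist6')
E
```

```text
t 7.775 q [0.272 0.22  1.623 0.    1.302 0.414] p [0.5913 0.2698 0.2482] 
F [ 0.01 -0.   -2.71] M [-0.01 -0.01 -0.02] op 0.147
[[-1.418e-01 -2.900e-03  9.899e-01]
 [-9.899e-01 -5.000e-04 -1.418e-01]
 [ 9.000e-04 -1.000e+00 -2.800e-03]]
travel total units [-0.0014  0.0106  0.004 ]
rot total units [0.0053 0.0006 0.0017]
wrist6 back n 1848 z 0.1655 yaw -8.13 x@yref 0.5993 width [-0.0024  0.0025]
 lip n 1740 z [0.1481 0.15   0.1515] u mean -0.0125 pct [-0.0155 -0.015  -0.0101 -0.0095] (expect centre -12.5mm: -.0155..-.0095)
 back V range [-0.1081  0.1314]
 stop n 1182 zmax [0.1746 0.1764] V [0.0699 0.0704 0.0767 0.0829 0.0836] U [-0.0207  0.0087]
wrist6 tab top z 0.261 ctr [0.5916 0.2694] ext [0.0154 0.0289] 1655
```

Emit:
arm_command:
  steps:
    - {"hand": 0,"travel": [0,0,0.0045],"rotation": [0.005,0,0.002]}
    - {"hand": 0,"travel": [0,0.01,0],"rotation": [0,0,0]}

```text
time: 8.07
eef_pos: [0.5935, 0.2698, 0.2467]
tcp_rot: [0.462, -0.534, 0.535, -0.464]
contact_force: [-0.8, -0.3, -1.8]
opening: 0.142
```

```bash
python3 - <<'E'
from h import *
st();delta([0.5929,0.27,0.235],-8.17)
look('wrist','wrist7');rail('wrist7');tab('wrist7')
E
```

```text
t 8.075 q [0.271 0.223 1.623 0.    1.293 0.413] p [0.5935 0.2698 0.2467] 
F [-0.79 -0.33 -1.8 ] M [-0.    0.02 -0.  ] op 0.142
[[-0.1419  0.0029  0.9899]
 [-0.9899  0.001  -0.1419]
 [-0.0014 -1.      0.0027]]
travel total units [-0.0004  0.039  -0.0022]
rot total units [-0.0051  0.0005 -0.0027]
wrist7 back n 1831 z 0.1656 yaw -8.21 x@yref 0.5992 width [-0.0025  0.0025]
 lip n 1725 z [0.1484 0.1501 0.1515] u mean -0.0124 pct [-0.0153 -0.0148 -0.0101 -0.0096] (expect centre -12.5mm: -.0155..-.0095)
 back V range [-0.1081  0.1311]
 stop n 1189 zmax [0.1745 0.1763] V [0.0698 0.0704 0.0766 0.0828 0.0835] U [-0.0204  0.0087]
wrist7 tab top z 0.2595 ctr [0.5938 0.2693] ext [0.0152 0.0286] 1666
```

Emit:
arm_command:
  steps:
    - {"hand": 0,"travel": [0,0.01,-0.003],"rotation": [-0.003,0,-0.002]}
    - {"hand": 0,"travel": [0,0,0],"rotation": [0,0,0]}

```text
time: 8.38
eef_pos: [0.5922, 0.2699, 0.2428]
tcp_rot: [0.463, -0.534, 0.534, -0.463]
contact_force: [-0.5, -0.2, -1.6]
opening: 0.148
```

```bash
python3 - <<'E'
from h import *
st();delta([0.5929,0.27,0.235],-8.17)
look('wrist','wrist8');rail('wrist8');tab('wrist8')
E
```

```text
t 8.375 q [ 0.272  0.225  1.627 -0.     1.29   0.414] p [0.5922 0.2699 0.2428] 
F [-0.54 -0.23 -1.64] M [0.01 0.07 0.01] op 0.148
[[-1.418e-01  0.000e+00  9.899e-01]
 [-9.899e-01 -1.000e-04 -1.418e-01]
 [ 1.000e-04 -1.000e+00  0.000e+00]]
travel total units [-0.0008  0.0261  0.0021]
rot total units [-0.0001  0.0006  0.0002]
wrist8 back n 1966 z 0.1656 yaw -8.19 x@yref 0.5992 width [-0.0025  0.0025]
 lip n 1824 z [0.1483 0.1501 0.1515] u mean -0.0124 pct [-0.0154 -0.0147 -0.01   -0.0095] (expect centre -12.5mm: -.0155..-.0095)
 back V range [-0.108   0.1311]
 stop n 1237 zmax [0.1746 0.1764] V [0.0701 0.0706 0.0767 0.0828 0.0835] U [-0.0204  0.0088]
wrist8 tab top z 0.2556 ctr [0.5926 0.2694] ext [0.0154 0.0288] 1664
```

Emit:
arm_command:
  steps:
    - {"hand": 0,"travel": [0,0.01,0.0005],"rotation": [0,0,0]}
    - {"hand": 0,"travel": [0,0.01,0],"rotation": [0,0,0]}
    - {"hand": 0,"travel": [0,0.01,0],"rotation": [0,0,0]}

```text
time: 8.8
eef_pos: [0.5931, 0.2699, 0.2343]
tcp_rot: [0.462, -0.534, 0.535, -0.464]
contact_force: [1.0, -0.8, -1.4]
opening: 0.144
```

```bash
python3 - <<'E'
from h import *
st();delta([0.5926,0.27,0.225],-8.17)
look('wrist','wrist9');rail('wrist9');tab('wrist9')
E
```

```text
t 8.8 q [ 0.272  0.231  1.635 -0.     1.273  0.414] p [0.5931 0.2699 0.2343] 
F [ 0.98 -0.84 -1.41] M [-0.02 -0.19 -0.  ] op 0.144
[[-1.418e-01  2.400e-03  9.899e-01]
 [-9.899e-01  3.000e-04 -1.418e-01]
 [-7.000e-04 -1.000e+00  2.300e-03]]
travel total units [-0.      0.0309 -0.0016]
rot total units [-0.0044  0.0006 -0.0012]
wrist9 back n 2071 z 0.1656 yaw -8.22 x@yref 0.5992 width [-0.0024  0.0025]
 lip n 1953 z [0.1484 0.1501 0.1515] u mean -0.0124 pct [-0.0153 -0.0148 -0.01   -0.0096] (expect centre -12.5mm: -.0155..-.0095)
 back V range [-0.1082  0.1316]
 stop n 1339 zmax [0.1745 0.1762] V [0.0701 0.0707 0.0766 0.0829 0.0836] U [-0.0206  0.009 ]
wrist9 tab top z 0.2471 ctr [0.5934 0.2695] ext [0.0153 0.0288] 1658
```

Emit:
arm_command:
  steps:
    - {"hand": 0,"travel": [0,0.008,0],"rotation": [-0.003,0,0]}
    - {"hand": 0,"travel": [0,0.008,0],"rotation": [0,0,0]}

```text
time: 9.1
eef_pos: [0.5933, 0.2698, 0.2289]
tcp_rot: [0.463, -0.534, 0.534, -0.464]
contact_force: [0.3, 0.2, -1.9]
opening: 0.146
```

```bash
python3 - <<'E'
from h import *
st();delta([0.5926,0.27,0.225],-8.17)
E
```

```text
t 9.1 q [0.271 0.236 1.639 0.    1.265 0.414] p [0.5933 0.2698 0.2289] 
F [ 0.34  0.18 -1.95] M [ 0.09 -0.08  0.04] op 0.146
[[-1.419e-01  1.200e-03  9.899e-01]
 [-9.899e-01  5.000e-04 -1.419e-01]
 [-6.000e-04 -1.000e+00  1.100e-03]]
travel total units [-0.0002  0.0132 -0.0025]
rot total units [-0.0022  0.0004 -0.0012]
```

Emit:
arm_command:
  steps:
    - {"hand": 0,"travel": [0,0.007,-0.001],"rotation": [-0.002,0,-0.001]}
    - {"hand": 0,"travel": [0,0.007,0],"rotation": [0,0,0]}
    - {"hand": 0,"travel": [0,0.006,0],"rotation": [0,0,0]}

```text
time: 9.48
eef_pos: [0.5932, 0.2698, 0.2226]
tcp_rot: [0.463, -0.534, 0.534, -0.463]
contact_force: [0.9, 0.2, -2.0]
opening: 0.147
```

```bash
python3 - <<'E'
from h import *
st();delta([0.5926,0.27,0.22],-8.17)
E
```

```text
t 9.475 q [ 0.271  0.241  1.645 -0.     1.255  0.414] p [0.5932 0.2698 0.2226] 
F [ 0.87  0.25 -2.03] M [-0.01 -0.17 -0.01] op 0.147
[[-1.420e-01  5.000e-04  9.899e-01]
 [-9.899e-01  0.000e+00 -1.420e-01]
 [-1.000e-04 -1.000e+00  5.000e-04]]
travel total units [-0.0003  0.0085 -0.002 ]
rot total units [-0.001   0.0003 -0.0002]
```

Now 1 mm rows, checking force often.

Emit:
arm_command:
  steps:
    - {"hand": 0,"travel": [0,0.004,0],"rotation": [0,0,0]}
    - {"hand": 0,"travel": [0,0.004,0],"rotation": [0,0,0]}
    - {"hand": 0,"travel": [0,0.004,0],"rotation": [0,0,0]}

```text
time: 9.85
eef_pos: [0.5932, 0.2698, 0.2187]
tcp_rot: [0.463, -0.534, 0.534, -0.463]
contact_force: [1.0, -1.3, -1.8]
opening: 0.146
```

```bash
python3 - <<'E'
from h import *
st()
E
```

```text
t 9.85 q [ 0.271  0.244  1.649 -0.     1.248  0.414] p [0.5932 0.2698 0.2187] 
F [ 1.05 -1.32 -1.84] M [-0.01 -0.06  0.02] op 0.146
[[-1.419e-01  4.000e-04  9.899e-01]
 [-9.899e-01  0.000e+00 -1.419e-01]
 [-1.000e-04 -1.000e+00  4.000e-04]]
```

Emit:
arm_command:
  steps:
    - {"hand": 0,"travel": [0,0.004,0],"rotation": [0,0,0]}
    - {"hand": 0,"travel": [0,0.004,0],"rotation": [0,0,0]}

```text
time: 10.1
eef_pos: [0.5931, 0.2699, 0.2162]
tcp_rot: [0.463, -0.534, 0.534, -0.463]
contact_force: [0.8, -1.0, -2.4]
opening: 0.147
```

Emit:
arm_command:
  steps:
    - {"hand": 0,"travel": [0,0.004,0],"rotation": [0,0,0]}
    - {"hand": 0,"travel": [0,0.004,0],"rotation": [0,0,0]}

```text
time: 10.35
eef_pos: [0.5931, 0.2699, 0.2136]
tcp_rot: [0.463, -0.534, 0.534, -0.463]
contact_force: [0.7, 0.3, -1.9]
opening: 0.143
```

Emit:
arm_command:
  steps:
    - {"hand": 0,"travel": [0,0.004,0],"rotation": [0,0,0]}
    - {"hand": 0,"travel": [0,0.003,0],"rotation": [0,0,0]}

```text
time: 10.6
eef_pos: [0.5931, 0.2699, 0.2113]
tcp_rot: [0.463, -0.534, 0.534, -0.463]
contact_force: [0.4, 0.7, -2.0]
opening: 0.14
```

Emit:
arm_command:
  steps:
    - {"hand": 0,"travel": [0,0.004,0],"rotation": [0,0,0]}

```text
time: 10.72
eef_pos: [0.5933, 0.2699, 0.2107]
tcp_rot: [0.463, -0.534, 0.534, -0.463]
contact_force: [-0.8, -1.2, 1.6]
opening: 0.139
```

Emit:
arm_command:
  steps:
    - {"hand": 0,"travel": [0,0.004,0],"rotation": [0,0,0]}

```text
time: 10.85
eef_pos: [0.5935, 0.2699, 0.2107]
tcp_rot: [0.463, -0.534, 0.535, -0.464]
contact_force: [-0.9, -1.1, 3.6]
opening: 0.15
```

Emit:
arm_command:
  steps:
    - {"hand": 0,"travel": [-0.012,0.001,0],"rotation": [0,0,0]}
    - {"hand": 0,"travel": [-0.015,0.001,0],"rotation": [0,0,0]}
    - {"hand": 0,"travel": [-0.015,0.001,0],"rotation": [0,0,0]}

```text
time: 11.22
eef_pos: [0.5958, 0.2825, 0.2107]
tcp_rot: [0.462, -0.533, 0.535, -0.464]
contact_force: [0.4, -0.0, 0.8]
opening: 0.147
```

```bash
python3 - <<'E'
from h import *
st()
E
```

```text
t 11.225 q [ 0.29   0.266  1.637 -0.002  1.236  0.433] p [0.5958 0.2825 0.2107] 
F [ 0.41 -0.    0.79] M [-0.04 -0.01 -0.03] op 0.147
[[-1.421e-01  3.000e-03  9.898e-01]
 [-9.899e-01 -7.000e-04 -1.421e-01]
 [ 3.000e-04 -1.000e+00  3.100e-03]]
```

Emit:
arm_command:
  steps:
    - {"hand": 0,"travel": [-0.015,0.0015,-0.002],"rotation": [-0.005,0,0]}
    - {"hand": 0,"travel": [-0.018,0.0015,0],"rotation": [0,0,0]}
    - {"hand": 0,"travel": [-0.018,0.0015,0],"rotation": [0,0,0]}
    - {"hand": 0,"travel": [-0.018,0.0015,0],"rotation": [0,0,0]}

```text
time: 11.72
eef_pos: [0.5994, 0.3042, 0.2109]
tcp_rot: [0.463, -0.533, 0.535, -0.464]
contact_force: [-2.0, -5.0, 5.1]
opening: 0.147
```

```bash
python3 - <<'E'
from h import *
st()
E
```

```text
t 11.725 q [ 0.32   0.294  1.603 -0.003  1.242  0.463] p [0.5994 0.3042 0.2109] 
F [-2.01 -4.97  5.12] M [-1.14  0.29  0.01] op 0.147
[[-0.1416  0.0033  0.9899]
 [-0.9899 -0.0015 -0.1416]
 [ 0.0011 -1.      0.0034]]
```

Emit:
arm_command:
  steps:
    - {"hand": 0,"travel": [0,0,-0.003],"rotation": [-0.006,0,-0.003]}
    - {"hand": 0,"travel": [0,0.0005,0],"rotation": [0,0,0]}

```text
time: 11.98
eef_pos: [0.599, 0.3056, 0.2107]
tcp_rot: [0.463, -0.534, 0.535, -0.464]
contact_force: [1.0, -1.0, 3.3]
opening: 0.148
```

```bash
python3 - <<'E'
from h import *
st()
look('wrist','wrist10');rail('wrist10',yref=.30);tab('wrist10')
E
```

```text
t 11.975 q [ 3.220e-01  2.950e-01  1.602e+00 -1.000e-03  1.243e+00  4.640e-01] p [0.599  0.3056 0.2107] 
F [ 1.02 -0.96  3.34] M [-0.16 -0.12 -0.02] op 0.148
[[-1.411e-01  2.000e-03  9.900e-01]
 [-9.900e-01 -6.000e-04 -1.411e-01]
 [ 3.000e-04 -1.000e+00  2.000e-03]]
wrist10 back n 1745 z 0.1656 yaw -8.22 x@yref 0.6036 width [-0.0025  0.0025]
 lip n 1670 z [0.1484 0.1501 0.1514] u mean -0.0124 pct [-0.0154 -0.0147 -0.01   -0.0095] (expect centre -12.5mm: -.0155..-.0095)
 back V range [-0.0893  0.101 ]
 stop n 1476 zmax [0.1745 0.1762] V [0.0403 0.041  0.0471 0.053  0.0535] U [-0.0204  0.0088]
wrist10 tab top z 0.2235 ctr [0.5994 0.3052] ext [0.0155 0.0287] 1645
```

View pics/wrist10.png

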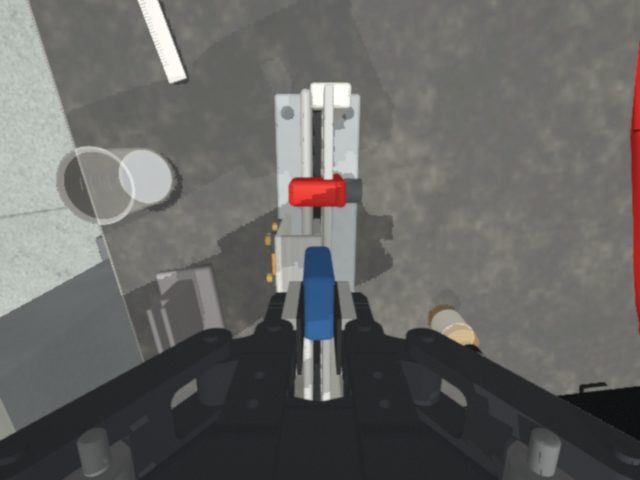

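Emit:
arm_command:
  steps:
    - {"hand": 0,"travel": [0,0.0005,-0.004],"rotation": [-0.004,0,-0.001]}
    - {"hand": 0,"travel": [-0.01,0.0005,-0.001],"rotation": [0,0,0]}
    - {"hand": 0,"travel": [-0.012,0.001,0],"rotation": [0,0,0]}
    - {"hand": 0,"travel": [-0.01,0.001,0],"rotation": [0,0,0]}

```text
time: 12.52
eef_pos: [0.5994, 0.3133, 0.2109]
tcp_rot: [0.465, -0.532, 0.536, -0.462]
contact_force: [0.1, -3.9, 3.4]
opening: 0.143
```

```bash
python3 - <<'E'
from h import *
st()
E
```

```text
t 12.525 q [ 0.334  0.305  1.589 -0.006  1.25   0.478] p [0.5994 0.3133 0.2109] 
F [ 0.14 -3.91  3.41] M [-0.91 -0.03  0.04] op 0.143
[[-1.414e-01  2.000e-04  9.900e-01]
 [-9.899e-01 -6.200e-03 -1.414e-01]
 [ 6.100e-03 -1.000e+00  1.100e-03]]
```

Emit:
arm_command:
  steps:
    - {"hand": 0,"travel": [0,0,0],"rotation": [0,0,0.008]}
    - {"hand": 0,"travel": [-0.008,0,0],"rotation": [0,0,0.002]}
    - {"hand": 0,"travel": [-0.006,0,0],"rotation": [0,0,0]}

```text
time: 12.9
eef_pos: [0.5999, 0.3172, 0.2108]
tcp_rot: [0.464, -0.533, 0.535, -0.463]
contact_force: [-0.9, -3.3, 3.7]
opening: 0.148
```

```bash
python3 - <<'E'
from h import *
st()
E
```

```text
t 12.9 q [ 0.338  0.309  1.584 -0.002  1.249  0.48 ] p [0.5999 0.3172 0.2108] 
F [-0.93 -3.33  3.69] M [-0.83 -0.02 -0.03] op 0.148
[[-1.412e-01  3.000e-04  9.900e-01]
 [-9.900e-01 -2.300e-03 -1.412e-01]
 [ 2.200e-03 -1.000e+00  6.000e-04]]
```

Emit:
arm_command:
  steps:
    - {"hand": 0,"travel": [-0.005,0,0],"rotation": [0,0,0.002]}

```text
time: 13.02
eef_pos: [0.6, 0.3186, 0.2107]
tcp_rot: [0.464, -0.534, 0.535, -0.463]
contact_force: [0.3, 0.2, 2.9]
opening: 0.141
```

Emit:
arm_command:
  steps:
    - {"hand": 0,"travel": [-0.005,0,0],"rotation": [0,0,0.002]}

```text
time: 13.15
eef_pos: [0.6003, 0.3201, 0.2109]
tcp_rot: [0.463, -0.534, 0.534, -0.463]
contact_force: [-0.0, -3.6, 4.6]
opening: 0.144
```

```bash
python3 - <<'E'
from h import *
st()
E
```

```text
t 13.15 q [ 3.410e-01  3.120e-01  1.580e+00 -1.000e-03  1.249e+00  4.830e-01] p [0.6003 0.3201 0.2109] 
F [-0.   -3.57  4.62] M [-0.94 -0.    0.04] op 0.144
[[-1.411e-01  5.000e-04  9.900e-01]
 [-9.900e-01 -1.000e-03 -1.411e-01]
 [ 9.000e-04 -1.000e+00  6.000e-04]]
```

Emit:
arm_command:
  steps:
    - {"hand": 0,"travel": [-0.004,0,0],"rotation": [0,0,0]}

```text
time: 13.28
eef_pos: [0.6004, 0.3213, 0.2107]
tcp_rot: [0.464, -0.534, 0.534, -0.463]
contact_force: [0.4, -1.5, 4.0]
opening: 0.143
```

Emit:
arm_command:
  steps:
    - {"hand": 0,"travel": [-0.004,0,0],"rotation": [0,0,0]}

```text
time: 13.4
eef_pos: [0.6007, 0.3222, 0.2108]
tcp_rot: [0.464, -0.534, 0.535, -0.463]
contact_force: [1.1, -5.1, 4.6]
opening: 0.141
```

```bash
python3 - <<'E'
from h import *
st()
E
```

```text
t 13.4 q [ 0.344  0.316  1.576 -0.002  1.251  0.487] p [0.6007 0.3222 0.2108] 
F [ 1.05 -5.05  4.63] M [-1.1   0.02  0.02] op 0.141
[[-1.41e-01  1.00e-04  9.90e-01]
 [-9.90e-01 -2.10e-03 -1.41e-01]
 [ 2.10e-03 -1.00e+00  4.00e-04]]
```

```bash
python3 - <<'E'
from h import *
look('wrist','wrist11');c0,X,Y,zb=rail('wrist11',yref=.30);t=tab('wrist11')
c=t[:,:2]; v=(c-c0)@Y;print('tab V',np.percentile(v,[1,99]),(np.percentile(v,3)+np.percentile(v,97))/2)
im=np.load('pics/wrist11.npz')['im'];cv2.imwrite('pics/wc11.png',cv2.resize(im[150:350,220:420],None,fx=3,fy=3,interpolation=cv2.INTER_CUBIC))
E
```

```text
wrist11 back n 1453 z 0.1656 yaw -8.13 x@yref 0.6037 width [-0.0024  0.0025]
 lip n 1355 z [0.1485 0.1501 0.1515] u mean -0.0124 pct [-0.0154 -0.0148 -0.0102 -0.0096] (expect centre -12.5mm: -.0155..-.0095)
 back V range [-0.0731  0.1012]
 stop n 1419 zmax [0.1745 0.1762] V [0.0405 0.0412 0.0476 0.0534 0.0536] U [-0.0204  0.0088]
wrist11 tab top z 0.2237 ctr [0.6011 0.3217] ext [0.0153 0.0285] 1665
tab V [0.00740723 0.03467389] 0.021156003459912823
```

View pics/wc11.png

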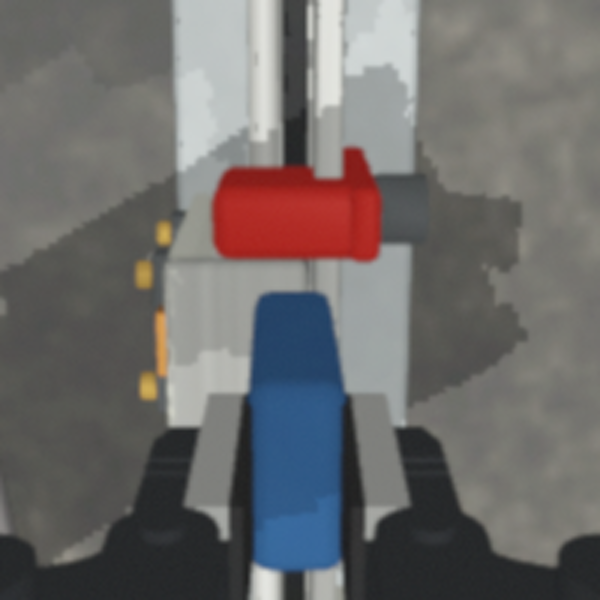

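Emit:
arm_command:
  steps:
    - {"hand": 0,"travel": [-0.005,0,0],"rotation": [0,0,0.003]}
    - {"hand": 0,"travel": [-0.005,0,0],"rotation": [0,0,0.002]}

```text
time: 13.7
eef_pos: [0.6008, 0.3224, 0.2108]
tcp_rot: [0.466, -0.533, 0.535, -0.462]
contact_force: [-1.5, -8.3, 5.2]
opening: 0.139
```

```bash
python3 - <<'E'
from h import *
st()
E
```

```text
t 13.7 q [ 0.346  0.318  1.573 -0.006  1.255  0.489] p [0.6008 0.3224 0.2108] 
F [-1.53 -8.31  5.22] M [-1.5   0.17  0.03] op 0.139
[[-0.1403 -0.0019  0.9901]
 [-0.9901 -0.0067 -0.1403]
 [ 0.0069 -1.     -0.001 ]]
```

Emit:
arm_command:
  steps:
    - {"hand": 0,"travel": [-0.004,0,0],"rotation": [0,0,0.004]}
    - {"hand": 0,"travel": [-0.004,0,0],"rotation": [0,0,0.004]}
    - {"hand": 0,"travel": [-0.004,0,0],"rotation": [0,0,0.004]}
    - {"hand": 0,"travel": [-0.004,0,0],"rotation": [0,0,0.004]}

```text
time: 14.2
eef_pos: [0.6008, 0.3223, 0.2108]
tcp_rot: [0.467, -0.533, 0.535, -0.46]
contact_force: [-1.2, -6.9, 5.9]
opening: 0.143
```

Emit:
arm_command:
  steps:
    - {"hand": 0,"travel": [-0.004,0,0],"rotation": [0,0,0.004]}
    - {"hand": 0,"travel": [-0.004,0,0],"rotation": [0,0,0.004]}
    - {"hand": 0,"travel": [-0.004,0,0],"rotation": [0,0,0.004]}

```text
time: 14.58
eef_pos: [0.6009, 0.3223, 0.2108]
tcp_rot: [0.468, -0.533, 0.535, -0.459]
contact_force: [-1.2, -7.6, 5.5]
opening: 0.143
```

```bash
python3 - <<'E'
from h import *
st()
E
```

```text
t 14.575 q [ 0.347  0.322  1.568 -0.008  1.263  0.489] p [0.6009 0.3223 0.2108] 
F [-1.19 -7.64  5.46] M [-1.24  0.1   0.11] op 0.143
[[-0.1398 -0.0076  0.9902]
 [-0.9901 -0.0108 -0.1398]
 [ 0.0117 -0.9999 -0.0061]]
```

Emit:
arm_command:
  steps:
    - {"hand": 0,"travel": [-0.003,0,0],"rotation": [0.007,0,0.012]}
    - {"hand": 0,"travel": [-0.003,0,0],"rotation": [0.007,0,0.012]}
    - {"hand": 0,"travel": [-0.003,0,0],"rotation": [0.004,0,0.012]}

```text
time: 14.95
eef_pos: [0.6007, 0.3222, 0.2108]
tcp_rot: [0.463, -0.534, 0.534, -0.464]
contact_force: [-0.2, -5.9, 5.7]
opening: 0.14
```

```bash
python3 - <<'E'
from h import *
st()
E
```

```text
t 14.95 q [0.344 0.314 1.577 0.    1.249 0.484] p [0.6007 0.3222 0.2108] 
F [-0.16 -5.89  5.71] M [-1.22  0.09  0.07] op 0.14
[[-1.397e-01  1.300e-03  9.902e-01]
 [-9.902e-01  6.000e-04 -1.397e-01]
 [-8.000e-04 -1.000e+00  1.200e-03]]
```

Emit:
arm_command:
  steps:
    - {"hand": 0,"travel": [0,0,0],"rotation": [0,0,0]}
    - {"hand": 0,"travel": [0,0,0],"rotation": [0,0,0]}
    - {"hand": 0,"travel": [0,0,0],"rotation": [0,0,0]}

```text
time: 15.32
eef_pos: [0.6006, 0.3221, 0.2108]
tcp_rot: [0.463, -0.534, 0.534, -0.464]
contact_force: [0.3, -3.7, 3.5]
opening: 0.147
```

```bash
python3 - <<'E'
from h import *
st()
E
```

```text
t 15.325 q [0.344 0.314 1.577 0.    1.249 0.484] p [0.6006 0.3221 0.2108] 
F [ 0.31 -3.74  3.54] M [-0.85 -0.01  0.04] op 0.147
[[-1.400e-01  1.000e-03  9.901e-01]
 [-9.901e-01  7.000e-04 -1.400e-01]
 [-8.000e-04 -1.000e+00  9.000e-04]]
```

Emit:
arm_command:
  steps:
    - {"hand": 0.3,"travel": [0,0,0],"rotation": [0,0,0]}
    - {"hand": 0.6,"travel": [0,0,0],"rotation": [0,0,0]}
    - {"hand": 0.7,"travel": [0,0,0],"rotation": [0,0,0]}
    - {"hand": 0.7,"travel": [0,0,0],"rotation": [0,0,0]}
    - {"hand": 0.7,"travel": [0,0,0],"rotation": [0,0,0]}

```text
time: 15.95
eef_pos: [0.5981, 0.3253, 0.2065]
tcp_rot: [-0.464, 0.537, -0.531, 0.464]
contact_force: [-0.2, -0.0, -0.2]
opening: 0.7
```

```bash
python3 - <<'E'
from h import *
st()
look('wrist','wrist12');c0,X,Y,zb=rail('wrist12',yref=.30);t=tab('wrist12')
v=(t[:,:2]-c0)@Y;print('tab V',(np.percentile(v,3)+np.percentile(v,97))/2)
E
```

```text
t 15.95 q [0.346 0.318 1.581 0.009 1.246 0.484] p [0.5981 0.3253 0.2065] 
F [-0.24 -0.02 -0.24] M [ 0.01  0.05 -0.  ] op 0.7
[[-0.1398 -0.0054  0.9902]
 [-0.9902  0.0066 -0.1397]
 [-0.0058 -1.     -0.0063]]
wrist12 back n 1379 z 0.1656 yaw -8.17 x@yref 0.6037 width [-0.0025  0.0025]
 lip n 1385 z [0.148  0.15   0.1514] u mean -0.0125 pct [-0.0154 -0.0152 -0.0101 -0.0095] (expect centre -12.5mm: -.0155..-.0095)
 back V range [-0.0646  0.1012]
 stop n 1486 zmax [0.1745 0.1763] V [0.0401 0.041  0.0477 0.0534 0.0536] U [-0.0203  0.0087]
wrist12 tab top z 0.2235 ctr [0.6009 0.3203] ext [0.0151 0.0287] 1751
tab V 0.01966872762569303
```

View pics/wrist12.png

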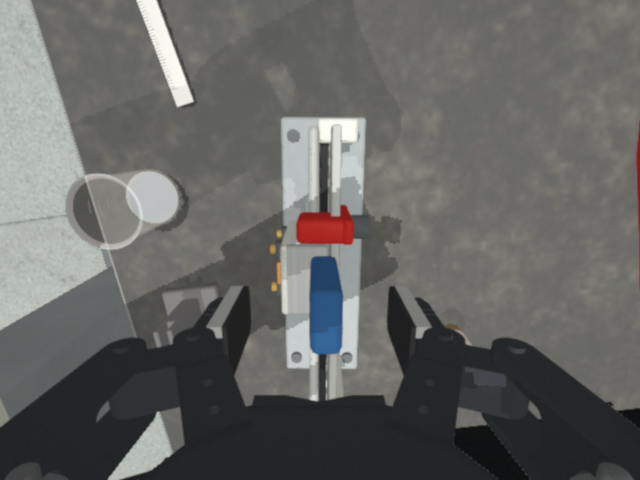

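Emit:
arm_command:
  steps:
    - {"hand": 0.7,"travel": [0.005,-0.03,0.005],"rotation": [0,0,0]}
    - {"hand": 0.7,"travel": [0.005,-0.06,0.004],"rotation": [0,0,0]}
    - {"hand": 0.7,"travel": [0,-0.1,0],"rotation": [0,0,0]}
    - {"hand": 0.7,"travel": [0,-0.1,0],"rotation": [0,0,0]}
    - {"hand": 0.7,"travel": [0,0,0],"rotation": [0,0,0]}

```text
time: 16.62
eef_pos: [0.6022, 0.3209, 0.3019]
tcp_rot: [-0.462, 0.536, -0.532, 0.465]
contact_force: [1.2, -1.3, -0.4]
opening: 0.7
```

```bash
cat > chk.py <<'E'
from h import *
import sys
n=sys.argv[1]
st()
for c in ['side','wrist']: look(c,n+c)
im=np.load(f'pics/{n}side.npz')['im'];cv2.imwrite(f'pics/{n}sc.png',cv2.resize(im[130:240,230:340],None,fx=5.4,fy=5.4,interpolation=cv2.INTER_CUBIC))
im=np.load(f'pics/{n}wrist.npz')['im'];cv2.imwrite(f'pics/{n}wc.png',cv2.resize(im[200:350,240:400],None,fx=4,fy=4,interpolation=cv2.INTER_CUBIC))
n=n+'wrist'
c0,X,Y,zb=rail(n,yref=.30);t=tab(n)
v=(t[:,:2]-c0)@Y;u=(t[:,:2]-c0)@X;print('tab V',(np.percentile(v,3)+np.percentile(v,97))/2,'U',(np.percentile(u,3)+np.percentile(u,97))/2+.00625)
z=np.load(f'pics/{n}.npz');P=cloud(z['d'],z['E'],z['K']);A=P.reshape(-1,3);col=z['im'].reshape(-1,3).astype(int)
U=(A[:,:2]-c0)@X;V=(A[:,:2]-c0)@Y
m=(abs(A[:,2]-.1735)<.003)&(U<-.012)&(U>-.033)&(abs(V-.02)<.035)&~((col[:,2]>col[:,0]+60))
if m.sum(): print('bridge',m.sum(),'V',np.percentile(V[m],[1,50,99]),'z',np.median(A[m,2]),'U',np.percentile(U[m],[1,99]))
E
python3 chk.py a
```

```text
t 16.625 q [0.338 0.258 1.481 0.008 1.4   0.478] p [0.6022 0.3209 0.3019] 
F [ 1.17 -1.35 -0.37] M [ 0.02 -0.02 -0.07] op 0.7
[[-1.405e-01 -2.000e-04  9.901e-01]
 [-9.900e-01  8.600e-03 -1.405e-01]
 [-8.500e-03 -1.000e+00 -1.400e-03]]
awrist back n 1115 z 0.1656 yaw -8.18 x@yref 0.6037 width [-0.0026  0.0024]
 lip n 1073 z [0.1485 0.1502 0.1515] u mean -0.0127 pct [-0.0154 -0.0151 -0.0104 -0.0101] (expect centre -12.5mm: -.0155..-.0095)
 back V range [-0.1383  0.1008]
 stop n 669 zmax [0.1745 0.1763] V [0.0401 0.0407 0.047  0.053  0.0535] U [-0.0207  0.0083]
awrist tab top z 0.2236 ctr [0.6008 0.3203] ext [0.0149 0.0282] 712
tab V 0.019659790473274874 U 0.00045688465245109864
bridge 979 V [-0.00019699  0.02095145  0.03892398] z 0.1747630993708139 U [-0.02982344 -0.01285816]
```

View pics/asc.png

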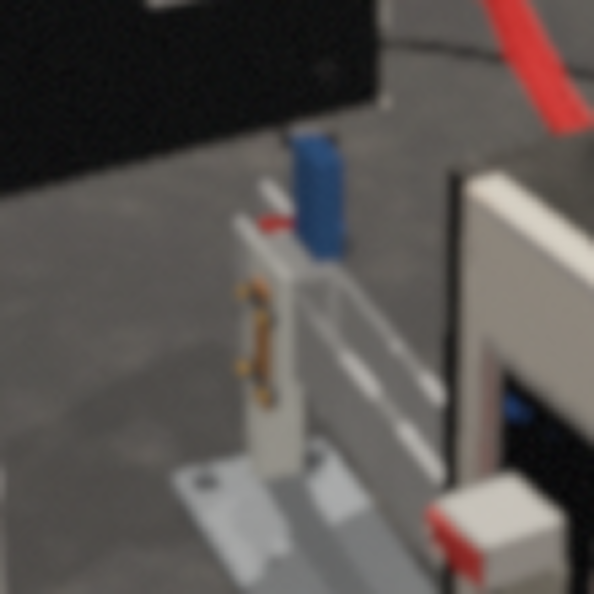

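View pics/awrist.png

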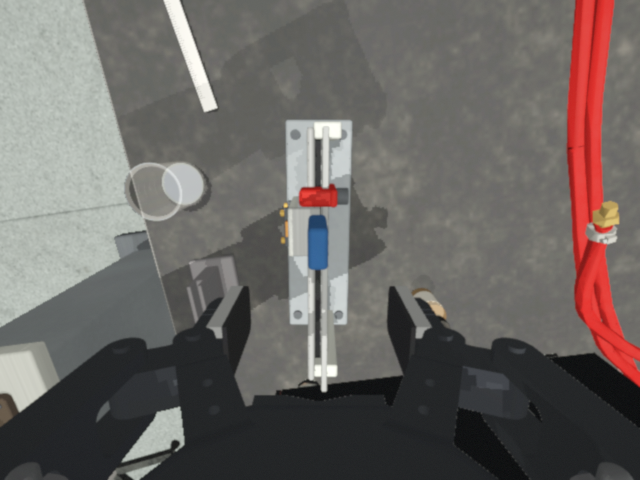

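View pics/awc.png

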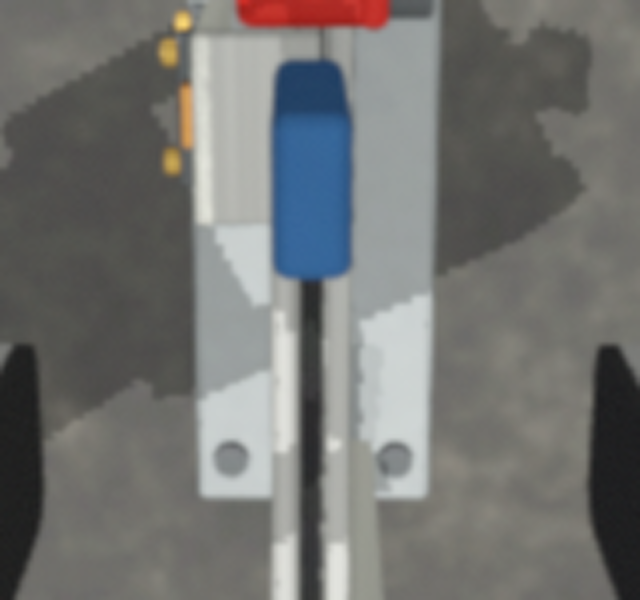

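```bash
python3 - <<'E'
from h import *
im=np.load('pics/awrist.npz')['im']
for c in range(296,308,2): print(c,[tuple(int(k) for k in im[r,c]) for r in range(200,214)])
E
```

```text
296 [(139, 146, 145), (136, 145, 144), (137, 145, 143), (136, 144, 143), (135, 144, 142), (135, 143, 141), (132, 141, 139), (128, 135, 133), (142, 147, 145), (164, 169, 167), (178, 182, 181), (180, 186, 184), (180, 185, 183), (180, 185, 183)]
298 [(120, 123, 153), (120, 123, 146), (122, 125, 143), (131, 134, 144), (140, 142, 146), (145, 147, 146), (146, 148, 145), (138, 141, 138), (145, 150, 148), (164, 169, 167), (177, 182, 180), (179, 184, 183), (179, 184, 183), (179, 184, 183)]
300 [(41, 48, 199), (35, 40, 171), (35, 39, 157), (42, 46, 157), (61, 62, 163), (95, 97, 162), (130, 131, 148), (135, 138, 138), (141, 146, 145), (160, 165, 164), (174, 179, 177), (176, 181, 180), (176, 181, 179), (176, 181, 180)]
302 [(37, 42, 183), (35, 40, 173), (32, 37, 168), (32, 38, 170), (34, 40, 176), (47, 51, 173), (86, 88, 157), (124, 127, 140), (142, 147, 146), (161, 166, 165), (174, 180, 178), (177, 182, 181), (177, 182, 180), (177, 182, 180)]
304 [(35, 40, 171), (36, 41, 175), (40, 46, 186), (40, 47, 189), (38, 44, 186), (37, 42, 177), (73, 75, 160), (121, 124, 141), (141, 146, 145), (161, 166, 164), (175, 179, 178), (177, 182, 181), (177, 182, 181), (177, 182, 181)]
306 [(35, 41, 176), (42, 48, 188), (45, 53, 195), (42, 50, 194), (38, 45, 188), (38, 43, 177), (73, 75, 161), (122, 124, 141), (143, 148, 147), (163, 168, 166), (176, 181, 179), (179, 184, 182), (178, 183, 182), (178, 184, 182)]
```

```bash
python3 - <<'E'
from h import *
z=np.load('pics/awrist.npz');E=z['E'];fx,fy,cx,cy=z['K'];im=z['im']
c0,X,Y,zb=rail('awrist',yref=.30)
def V(u,v,h=.174):
    d=E[:3,:3]@np.array([(u-cx)/fx,(v-cy)/fy,1]);o=E[:3,3];p=o+d*(h-o[2])/d[2];q=p[:2]-c0;return round(float(q@X)*1e3,2),round(float(q@Y)*1e3,2)
print(E[:3,3])
for c in (298,302,306):
    print(c,[(r,)+tuple(int(k) for k in im[r,c]) for r in range(180,190)])
    print(c,[(r,)+tuple(int(k) for k in im[r,c]) for r in range(250,262)])
for r in (187,206.3,208.2,254,255,256,257): print(r,V(304,r))
E
```

```text
awrist back n 1115 z 0.1656 yaw -8.18 x@yref 0.6037 width [-0.0026  0.0024]
 lip n 1073 z [0.1485 0.1502 0.1515] u mean -0.0127 pct [-0.0154 -0.0151 -0.0104 -0.0101] (expect centre -12.5mm: -.0155..-.0095)
 back V range [-0.1383  0.1008]
 stop n 669 zmax [0.1745 0.1763] V [0.0401 0.0407 0.047  0.053  0.0535] U [-0.0207  0.0083]
[0.6117742  0.38628001 0.44472939]
298 [(180, 192, 192, 186), (181, 193, 193, 188), (182, 193, 194, 189), (183, 193, 193, 188), (184, 190, 191, 186), (185, 189, 190, 184), (186, 189, 190, 184), (187, 189, 190, 185), (188, 189, 190, 184), (189, 189, 189, 185)]
298 [(250, 178, 183, 182), (251, 178, 184, 182), (252, 178, 183, 182), (253, 178, 183, 182), (254, 176, 181, 180), (255, 173, 177, 175), (256, 186, 187, 182), (257, 201, 202, 196), (258, 206, 207, 201), (259, 206, 207, 202), (260, 206, 207, 202), (261, 206, 207, 202)]
302 [(180, 191, 191, 186), (181, 190, 191, 185), (182, 190, 191, 185), (183, 190, 190, 185), (184, 190, 190, 184), (185, 188, 189, 184), (186, 173, 174, 176), (187, 116, 117, 151), (188, 50, 53, 139), (189, 33, 37, 159)]
302 [(250, 175, 180,
[... 178 characters left out ...]
02), (259, 207, 208, 202), (260, 207, 208, 202), (261, 207, 207, 202)]
306 [(180, 184, 186, 181), (181, 185, 186, 181), (182, 188, 190, 185), (183, 195, 196, 192), (184, 197, 199, 193), (185, 192, 192, 190), (186, 162, 163, 175), (187, 95, 96, 148), (188, 36, 39, 141), (189, 29, 34, 162)]
306 [(250, 173, 177, 175), (251, 173, 176, 174), (252, 172, 176, 174), (253, 172, 176, 174), (254, 170, 174, 173), (255, 171, 174, 171), (256, 188, 188, 183), (257, 197, 198, 191), (258, 198, 199, 193), (259, 199, 199, 193), (260, 199, 198, 192), (261, 199, 199, 192)]
187 (-16.7, 55.16)
206.3 (-16.83, 39.99)
208.2 (-16.84, 38.47)
254 (-17.16, 0.51)
255 (-17.17, -0.35)
256 (-17.17, -1.21)
257 (-17.18, -2.07)
```

Emit:
arm_command:
  steps:
    - {"hand": 0.7,"travel": [0.08,0,0],"rotation": [0,0,-0.016]}
    - {"hand": 0.7,"travel": [0.08,0.04,0],"rotation": [0,0,0]}
    - {"hand": 0.7,"travel": [0,0.03,0],"rotation": [0,0,0]}
    - {"hand": 0.7,"travel": [0,0,0],"rotation": [0,0,0]}

```text
time: 17.23
eef_pos: [0.591, 0.2683, 0.2693]
tcp_rot: [-0.47, 0.536, -0.532, 0.457]
contact_force: [-0.0, 0.2, -0.2]
opening: 0.7
```

```bash
python3 chk.py b; python3 - <<'E'
from h import *
z=np.load('pics/bwrist.npz');E=z['E'];print(E[:3,3]);Ei=np.linalg.inv(E);K=z['K'];p=Ei@np.array([.590,.338,.174,1]);u=p[0]/p[2]*K[0]+K[2];v=p[1]/p[2]*K[1]+K[3];print(u,v)
u,v=int(u),int(v);im=z['im'];cv2.imwrite('pics/bz.png',cv2.resize(im[max(0,v-40):v+80,u-50:u+70],None,fx=5,fy=5,interpolation=cv2.INTER_NEAREST))
E
```

```text
t 17.225 q [ 0.271  0.214  1.592 -0.002  1.355  0.413] p [0.591  0.2683 0.2693] 
F [-0.03  0.18 -0.23] M [-0.03 -0.02  0.03] op 0.7
[[-0.141  -0.0178  0.9898]
 [-0.99   -0.0067 -0.1412]
 [ 0.0091 -0.9998 -0.0167]]
bwrist back n 1713 z 0.1656 yaw -8.18 x@yref 0.6036 width [-0.0025  0.0025]
 lip n 1710 z [0.1481 0.1501 0.1514] u mean -0.0124 pct [-0.0154 -0.0147 -0.0099 -0.0096] (expect centre -12.5mm: -.0155..-.0095)
 back V range [-0.1383  0.1008]
 stop n 981 zmax [0.1745 0.1763] V [0.0397 0.0403 0.0465 0.0522 0.0528] U [-0.0206  0.0089]
bwrist tab top z 0.2237 ctr [0.6008 0.32  ] ext [0.0157 0.0288] 1220
tab V 0.019316672972425217 U 0.000530416437148914
bridge 1394 V [-0.00083227  0.02020736  0.03836195] z 0.17476419491690265 U [-0.02962484 -0.01270099]
[0.60351208 0.3360446  0.41379234]
303.76899652547735 139.20522960831286
```

View pics/bz.png

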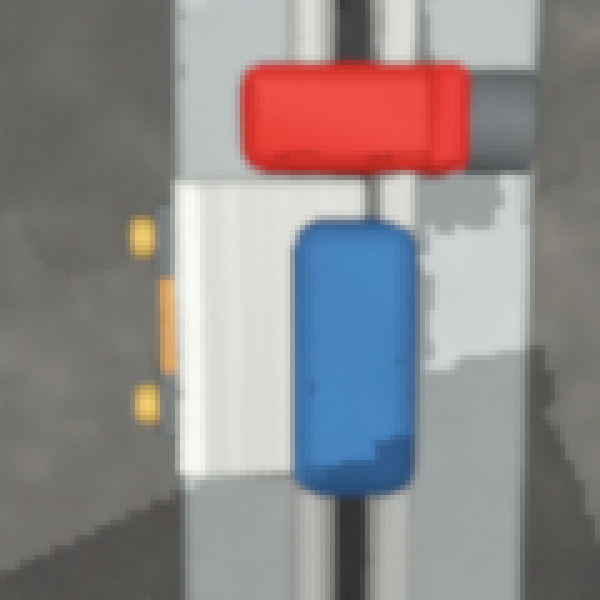

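```bash
python3 - <<'E'
from h import *
delta([0.6007,0.3201,0.27],-8.18)
E
```

```text
travel total units [-0.1733  0.0003  0.0062]
rot total units [0.0282 0.0037 0.0161]
```

Emit:
arm_command:
  steps:
    - {"hand": 0.7,"travel": [-0.08,0,0.003],"rotation": [0.028,0.004,0.016]}
    - {"hand": 0.7,"travel": [-0.08,0,0],"rotation": [0,0,0]}
    - {"hand": 0.7,"travel": [0,0,0],"rotation": [0,0,0]}

```text
time: 17.7
eef_pos: [0.6002, 0.3216, 0.2719]
tcp_rot: [0.461, -0.534, 0.534, -0.465]
contact_force: [-0.0, 0.2, -0.3]
opening: 0.702
```

```bash
python3 - <<'E'
from h import *
st();delta([0.6007,0.3201,0.208],-8.18)
E
```

```text
t 17.7 q [3.430e-01 2.690e-01 1.521e+00 1.000e-03 1.346e+00 4.840e-01] p [0.6002 0.3216 0.2719] 
F [-0.01  0.21 -0.29] M [-0.03  0.02  0.05] op 0.702
[[-0.1411  0.0044  0.99  ]
 [-0.99    0.0031 -0.1411]
 [-0.0037 -1.      0.0039]]
travel total units [0.0056 0.213  0.0016]
rot total units [-0.0075  0.0023 -0.007 ]
```

Emit:
arm_command:
  steps:
    - {"hand": 0.7,"travel": [0.005,0.07,0.001],"rotation": [-0.007,0.002,-0.007]}
    - {"hand": 0.7,"travel": [0,0.06,0],"rotation": [0,0,0]}
    - {"hand": 0.7,"travel": [0,0.05,0],"rotation": [0,0,0]}
    - {"hand": 0.7,"travel": [0,0,0],"rotation": [0,0,0]}

```text
time: 18.2
eef_pos: [0.5992, 0.3198, 0.2119]
tcp_rot: [-0.464, 0.535, -0.534, 0.462]
contact_force: [-1.4, 0.0, 0.6]
opening: 0.704
```

```bash
python3 - <<'E'
from h import *
st();delta([0.6007,0.3201,0.209],-8.18)
E
```

```text
t 18.2 q [ 3.410e-01  3.110e-01  1.579e+00 -1.000e-03  1.255e+00  4.840e-01] p [0.5992 0.3198 0.2119] 
F [-1.36  0.02  0.58] M [-0.03 -0.01  0.03] op 0.704
[[-0.1419 -0.0032  0.9899]
 [-0.9899 -0.0018 -0.1419]
 [ 0.0022 -1.     -0.0029]]
travel total units [-0.0017  0.0097  0.0048]
rot total units [0.0055 0.0008 0.0042]
```

Emit:
arm_command:
  steps:
    - {"hand": 0.7,"travel": [-0.001,0.008,0.005],"rotation": [0.005,0,0.004]}
    - {"hand": 0.7,"travel": [0,0,0],"rotation": [0,0,0]}

```text
time: 18.45
eef_pos: [0.6013, 0.3195, 0.2099]
tcp_rot: [0.463, -0.534, 0.535, -0.463]
contact_force: [-0.5, -0.0, -0.1]
opening: 0.706
```

```bash
python3 - <<'E'
from h import *
st();delta([0.6007,0.3201,0.209],-8.18)
E
```

```text
t 18.45 q [0.34  0.314 1.58  0.    1.247 0.483] p [0.6013 0.3195 0.2099] 
F [-0.5  -0.03 -0.09] M [0.01 0.   0.02] op 0.706
[[-1.427e-01  9.000e-04  9.898e-01]
 [-9.898e-01  3.000e-04 -1.427e-01]
 [-4.000e-04 -1.000e+00  8.000e-04]]
travel total units [-0.0017  0.003  -0.0024]
rot total units [-0.0015 -0.0008 -0.0008]
```

Good; close with a firmer grip.

Emit:
arm_command:
  steps:
    - {"hand": 0.35,"travel": [0,0,-0.0015],"rotation": [0,0,0]}
    - {"hand": 0,"travel": [0,0,0],"rotation": [0,0,0]}
    - {"hand": 0,"travel": [0,0,0],"rotation": [0,0,0]}
    - {"hand": 0,"travel": [0,0,0],"rotation": [0,0,0]}
    - {"hand": 0,"travel": [0,0,0],"rotation": [0,0,0]}
  grip_force: 100

```text
time: 19.08
eef_pos: [0.6017, 0.3198, 0.2121]
tcp_rot: [0.462, -0.534, 0.535, -0.464]
contact_force: [0.4, -0.3, -0.2]
opening: 0.127
```

```bash
python3 - <<'E'
from h import *
st();delta([0.6007,0.3201,0.209],-8.18)
E
```

```text
t 19.075 q [0.34  0.311 1.579 0.    1.247 0.483] p [0.6017 0.3198 0.2121] 
F [ 0.41 -0.34 -0.18] M [ 0.03 -0.    0.01] op 0.127
[[-0.1427  0.0041  0.9898]
 [-0.9898  0.0015 -0.1427]
 [-0.002  -1.      0.0038]]
travel total units [-0.0005  0.0103 -0.0034]
rot total units [-0.0073 -0.0008 -0.0039]
```

Emit:
arm_command:
  steps:
    - {"hand": 0,"travel": [-0.003,0.0005,0],"rotation": [0,0,0]}
    - {"hand": 0,"travel": [-0.003,0.0005,0],"rotation": [0,0,0]}

```text
time: 19.32
eef_pos: [0.6019, 0.321, 0.2127]
tcp_rot: [0.462, -0.534, 0.535, -0.464]
contact_force: [-1.8, -2.9, 3.5]
opening: 0.128
```

```bash
python3 - <<'E'
from h import *
st()
E
```

```text
t 19.325 q [ 0.342  0.313  1.575 -0.002  1.25   0.486] p [0.6019 0.321  0.2127] 
F [-1.75 -2.91  3.55] M [-0.38  0.38 -0.24] op 0.128
[[-1.430e-01  3.500e-03  9.897e-01]
 [-9.897e-01 -3.000e-04 -1.430e-01]
 [-2.000e-04 -1.000e+00  3.500e-03]]
```

Emit:
arm_command:
  steps:
    - {"hand": 0,"travel": [-0.003,0,-0.001],"rotation": [-0.002,0,0.002]}

```text
time: 19.45
eef_pos: [0.6017, 0.3212, 0.2128]
tcp_rot: [0.462, -0.534, 0.535, -0.463]
contact_force: [-0.6, -4.4, 1.1]
opening: 0.121
```

Emit:
arm_command:
  steps:
    - {"hand": 0,"travel": [-0.003,0,0],"rotation": [0,0,0.003]}

```text
time: 19.58
eef_pos: [0.6018, 0.3213, 0.2128]
tcp_rot: [0.462, -0.534, 0.536, -0.463]
contact_force: [-2.4, -5.1, 2.8]
opening: 0.121
```

```bash
python3 - <<'E'
from h import *
st()
E
```

```text
t 19.575 q [ 0.342  0.314  1.574 -0.002  1.252  0.488] p [0.6018 0.3213 0.2128] 
F [-2.35 -5.07  2.76] M [-0.69  0.33 -0.18] op 0.121
[[-1.442e-01  1.900e-03  9.895e-01]
 [-9.896e-01 -9.000e-04 -1.442e-01]
 [ 7.000e-04 -1.000e+00  2.000e-03]]
```

Emit:
arm_command:
  steps:
    - {"hand": 0,"travel": [-0.003,0,0],"rotation": [0,0,0.004]}
    - {"hand": 0,"travel": [-0.003,0,0],"rotation": [0,0,0.004]}
    - {"hand": 0,"travel": [-0.003,0,0],"rotation": [0,0,0.004]}
    - {"hand": 0,"travel": [-0.003,0,0],"rotation": [0,0,0.004]}

```text
time: 20.08
eef_pos: [0.6019, 0.3213, 0.2127]
tcp_rot: [-0.462, 0.535, -0.535, 0.462]
contact_force: [-1.6, -4.3, 1.4]
opening: 0.127
```

```bash
python3 - <<'E'
from h import *
st()
E
```

```text
t 20.075 q [0.342 0.315 1.572 0.    1.254 0.488] p [0.6019 0.3213 0.2127] 
F [-1.6  -4.28  1.4 ] M [-0.78  0.31 -0.17] op 0.127
[[-1.454e-01 -5.000e-04  9.894e-01]
 [-9.894e-01 -0.000e+00 -1.454e-01]
 [ 1.000e-04 -1.000e+00 -5.000e-04]]
```

Emit:
arm_command:
  steps:
    - {"hand": 0,"travel": [-0.003,0,0],"rotation": [0,0,0.002]}
    - {"hand": 0,"travel": [-0.003,0,0],"rotation": [0,0,0.002]}
    - {"hand": 0,"travel": [-0.003,0,0],"rotation": [0,0,0.002]}
    - {"hand": 0,"travel": [-0.003,0,0],"rotation": [0,0,0.002]}

```text
time: 20.58
eef_pos: [0.6021, 0.3214, 0.2128]
tcp_rot: [0.464, -0.535, 0.535, -0.46]
contact_force: [-1.2, -5.8, 2.5]
opening: 0.124
```

```bash
python3 chk.py c
```

```text
t 20.575 q [ 0.343  0.318  1.569 -0.002  1.259  0.49 ] p [0.6021 0.3214 0.2128] 
F [-1.18 -5.82  2.5 ] M [-0.75  0.27 -0.15] op 0.124
[[-0.146  -0.0032  0.9893]
 [-0.9893 -0.0033 -0.146 ]
 [ 0.0037 -1.     -0.0027]]
cwrist back n 1463 z 0.1656 yaw -8.17 x@yref 0.6036 width [-0.0023  0.0024]
 lip n 1291 z [0.1484 0.1501 0.1514] u mean -0.0123 pct [-0.0154 -0.0147 -0.01   -0.0096] (expect centre -12.5mm: -.0155..-.0095)
 back V range [-0.076   0.1013]
 stop n 1375 zmax [0.1745 0.1763] V [0.0406 0.0412 0.0477 0.0534 0.0536] U [-0.0202  0.009 ]
cwrist tab top z 0.2239 ctr [0.6028 0.3226] ext [0.0142 0.0291] 1479
tab V 0.022186724696111312 U 0.0020771781217150407
bridge 1436 V [0.00735513 0.02683347 0.0396145 ] z 0.17501716450971477 U [-0.02881793 -0.01268785]
```

Emit:
arm_command:
  steps:
    - {"hand": 0,"travel": [-0.002,0,-0.002],"rotation": [0.007,0,0.008]}
    - {"hand": 0,"travel": [-0.001,0,-0.002],"rotation": [0.007,0,0.008]}
    - {"hand": 0,"travel": [-0.001,0,0],"rotation": [0.003,0,0.004]}

```text
time: 21.05
eef_pos: [0.6017, 0.3215, 0.2129]
tcp_rot: [0.459, -0.534, 0.536, -0.465]
contact_force: [-1.1, -4.2, 2.9]
opening: 0.123
```

```bash
python3 chk.py d
```

```text
t 21.05 q [3.420e-01 3.100e-01 1.579e+00 1.000e-03 1.243e+00 4.880e-01] p [0.6017 0.3215 0.2129] 
F [-1.05 -4.21  2.93] M [-0.77  0.26 -0.11] op 0.123
[[-0.146   0.0087  0.9892]
 [-0.9893  0.0038 -0.146 ]
 [-0.005  -1.      0.0081]]
dwrist back n 1435 z 0.1656 yaw -8.16 x@yref 0.6038 width [-0.0023  0.0024]
 lip n 1291 z [0.1482 0.1501 0.1513] u mean -0.0123 pct [-0.0155 -0.0147 -0.0101 -0.0096] (expect centre -12.5mm: -.0155..-.0095)
 back V range [-0.0748  0.1011]
 stop n 1399 zmax [0.1744 0.1762] V [0.0402 0.041  0.0475 0.0533 0.0536] U [-0.0204  0.0089]
dwrist tab top z 0.2239 ctr [0.6024 0.3225] ext [0.0142 0.0286] 1483
tab V 0.022023384366906013 U 0.0015463764514498882
bridge 1442 V [0.00782005 0.02668321 0.03938434] z 0.17497275367902346 U [-0.02910007 -0.01277664]
```

Emit:
arm_command:
  steps:
    - {"hand": 0,"travel": [0,-0.002,0],"rotation": [0,0,0]}
    - {"hand": 0,"travel": [0,-0.002,0],"rotation": [0,0,0]}

```text
time: 21.4
eef_pos: [0.6016, 0.3215, 0.2129]
tcp_rot: [0.459, -0.534, 0.536, -0.465]
contact_force: [1.1, -3.9, -0.2]
opening: 0.121
```

```bash
python3 chk.py e
```

```text
t 21.4 q [3.420e-01 3.100e-01 1.579e+00 1.000e-03 1.244e+00 4.880e-01] p [0.6016 0.3215 0.2129] 
F [ 1.09 -3.87 -0.23] M [-0.64 -0.1  -0.13] op 0.121
[[-0.1458  0.0082  0.9893]
 [-0.9893  0.0036 -0.1459]
 [-0.0047 -1.      0.0075]]
ewrist back n 1468 z 0.1656 yaw -8.19 x@yref 0.6036 width [-0.0023  0.0025]
 lip n 1309 z [0.1483 0.1501 0.1514] u mean -0.0122 pct [-0.0153 -0.0146 -0.0099 -0.0095] (expect centre -12.5mm: -.0155..-.0095)
 back V range [-0.0746  0.1012]
 stop n 1397 zmax [0.1745 0.1762] V [0.0402 0.0409 0.0475 0.0534 0.0536] U [-0.0203  0.0089]
ewrist tab top z 0.224 ctr [0.6022 0.3225] ext [0.0143 0.0288] 1471
tab V 0.02208551025825468 U 0.0015201094416744526
bridge 1453 V [0.00779298 0.02681876 0.04372996] z 0.1749153767133569 U [-0.02898917 -0.01282298]
```

View pics/esc.png

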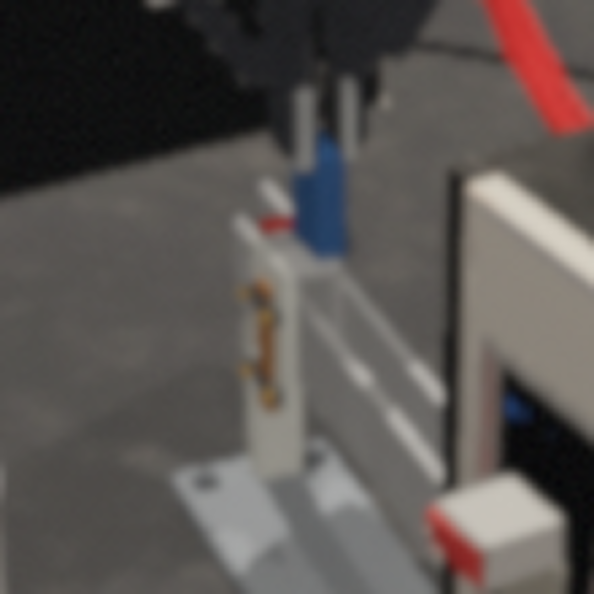

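Emit:
arm_command:
  steps:
    - {"hand": 0,"travel": [0,0,0],"rotation": [0,0,0]}
    - {"hand": 0.3,"travel": [0,0,0],"rotation": [0,0,0]}
    - {"hand": 0.4,"travel": [0,0,0],"rotation": [0,0,0]}
    - {"hand": 0.4,"travel": [0,0,0],"rotation": [0,0,0]}

```text
time: 22.0
eef_pos: [0.6012, 0.3247, 0.2136]
tcp_rot: [-0.458, 0.536, -0.534, 0.467]
contact_force: [0.6, 0.1, -0.1]
opening: 0.402
```

```bash
python3 chk.py f;python3 - <<'E'
from h import *
delta([0.6007,0.3201,0.209],-8.18)
E
```

```text
t 22.0 q [0.345 0.31  1.578 0.007 1.242 0.488] p [0.6012 0.3247 0.2136] 
F [ 0.55  0.13 -0.11] M [-0.    0.01  0.02] op 0.402
[[-0.1447  0.009   0.9894]
 [-0.9894  0.0099 -0.1448]
 [-0.0111 -0.9999  0.0075]]
fwrist back n 1371 z 0.1656 yaw -8.26 x@yref 0.6037 width [-0.0026  0.0024]
 lip n 1317 z [0.1482 0.1501 0.1514] u mean -0.0125 pct [-0.0155 -0.0149 -0.0101 -0.0096] (expect centre -12.5mm: -.0155..-.0095)
 back V range [-0.0717  0.101 ]
 stop n 1346 zmax [0.1745 0.1762] V [0.0404 0.0411 0.0476 0.0533 0.0536] U [-0.0203  0.0086]
fwrist tab top z 0.2235 ctr [0.6    0.3169] ext [0.015 0.029] 1588
tab V 0.016248908280106465 U 0.0003273430927859342
bridge 1724 V [-0.00384991  0.01963546  0.03554702] z 0.17455596929475736 U [-0.02938062 -0.01277436]
travel total units [0.0148 0.0151 0.0002]
rot total units [-0.0143 -0.0049 -0.0203]
```

View pics/fwc.png

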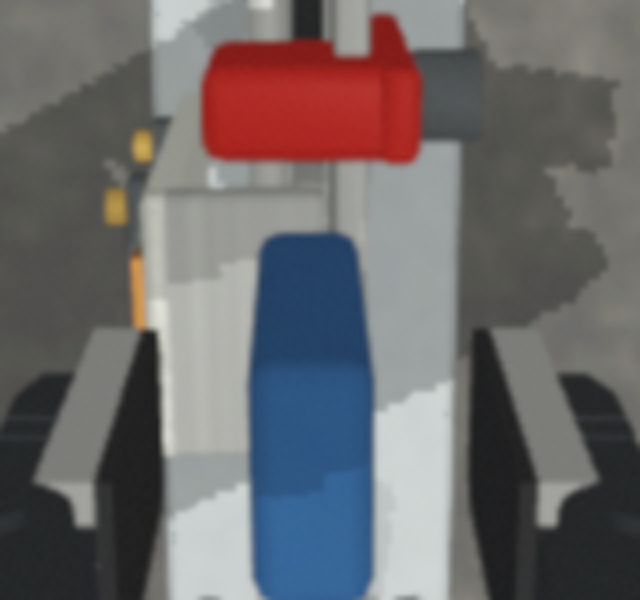

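```bash
python3 - <<'E'
from h import *
delta([0.6001,0.3170,0.210],-8.18)
E
```

```text
travel total units [ 0.0252  0.0116 -0.0003]
rot total units [-0.0143 -0.0049 -0.0203]
```

Emit:
arm_command:
  steps:
    - {"hand": 0.4,"travel": [0.025,0.011,0],"rotation": [-0.014,-0.005,-0.02]}
    - {"hand": 0.4,"travel": [0,0,0],"rotation": [0,0,0]}

```text
time: 22.35
eef_pos: [0.6, 0.3167, 0.2098]
tcp_rot: [-0.463, 0.534, -0.534, 0.463]
contact_force: [-0.2, -0.1, 0.3]
opening: 0.402
```

```bash
python3 - <<'E'
from h import *
st();delta([0.6001,0.3170,0.210],-8.18)
E
```

```text
t 22.35 q [ 0.336  0.309  1.585 -0.     1.248  0.479] p [0.6    0.3167 0.2098] 
F [-0.23 -0.07  0.26] M [0.02 0.02 0.03] op 0.402
[[-1.419e-01 -7.000e-04  9.899e-01]
 [-9.899e-01 -3.000e-04 -1.419e-01]
 [ 4.000e-04 -1.000e+00 -6.000e-04]]
travel total units [-0.001  -0.0006  0.0002]
rot total units [0.0012 0.0007 0.0008]
```

Emit:
arm_command:
  steps:
    - {"hand": 0,"travel": [0,0,0],"rotation": [0,0,0]}
    - {"hand": 0,"travel": [0,0,0],"rotation": [0,0,0]}
    - {"hand": 0,"travel": [0,0,0],"rotation": [0,0,0]}
    - {"hand": 0,"travel": [0,0,0],"rotation": [0,0,0]}

```text
time: 22.85
eef_pos: [0.6002, 0.3166, 0.2101]
tcp_rot: [-0.463, 0.534, -0.534, 0.463]
contact_force: [0.0, -0.0, 1.2]
opening: 0.127
```

Emit:
arm_command:
  steps:
    - {"hand": 0,"travel": [0,-0.003,0],"rotation": [0,0,0]}

```text
time: 22.98
eef_pos: [0.5998, 0.3166, 0.2102]
tcp_rot: [-0.464, 0.535, -0.534, 0.463]
contact_force: [-0.8, 0.8, -2.2]
opening: 0.129
```

```bash
python3 chk.py g
```

```text
t 22.975 q [0.336 0.309 1.585 0.    1.249 0.479] p [0.5998 0.3166 0.2102] 
F [-0.76  0.75 -2.21] M [0.01 0.01 0.  ] op 0.129
[[-1.422e-01 -1.400e-03  9.898e-01]
 [-9.898e-01 -3.000e-04 -1.422e-01]
 [ 5.000e-04 -1.000e+00 -1.400e-03]]
gwrist back n 1556 z 0.1656 yaw -8.2 x@yref 0.6036 width [-0.0025  0.0025]
 lip n 1479 z [0.1482 0.1501 0.1514] u mean -0.0124 pct [-0.0154 -0.0148 -0.0101 -0.0095] (expect centre -12.5mm: -.0155..-.0095)
 back V range [-0.0778  0.1009]
 stop n 1444 zmax [0.1745 0.1763] V [0.0405 0.0412 0.0475 0.0533 0.0535] U [-0.0204  0.0087]
gwrist tab top z 0.2236 ctr [0.6004 0.317 ] ext [0.0146 0.0292] 1507
tab V 0.01635383259681295 U 0.0005168070695984652
bridge 1546 V [0.00302861 0.0228483  0.0398539 ] z 0.17467920456008612 U [-0.02929853 -0.01257095]
```

Emit:
arm_command:
  steps:
    - {"hand": 0,"travel": [-0.004,0,0],"rotation": [0,0,0]}
    - {"hand": 0,"travel": [-0.004,0,0],"rotation": [0,0,0]}

```text
time: 23.32
eef_pos: [0.6001, 0.3184, 0.2102]
tcp_rot: [0.464, -0.534, 0.534, -0.462]
contact_force: [0.5, -0.8, -2.2]
opening: 0.13
```

```bash
python3 - <<'E'
from h import *
st()
E
```

```text
t 23.325 q [ 3.390e-01  3.120e-01  1.581e+00 -1.000e-03  1.251e+00  4.820e-01] p [0.6001 0.3184 0.2102] 
F [ 0.53 -0.78 -2.23] M [-0.04  0.03  0.  ] op 0.13
[[-0.1422 -0.002   0.9898]
 [-0.9898 -0.0018 -0.1422]
 [ 0.0021 -1.     -0.0017]]
```

Frictionless now; continue to contact.

Emit:
arm_command:
  steps:
    - {"hand": 0,"travel": [-0.004,0,0],"rotation": [0.002,0,0.003]}
    - {"hand": 0,"travel": [-0.003,0,0],"rotation": [0,0,0]}

```text
time: 23.58
eef_pos: [0.6004, 0.3207, 0.2102]
tcp_rot: [-0.463, 0.534, -0.534, 0.463]
contact_force: [0.7, -1.3, 0.4]
opening: 0.132
```

Emit:
arm_command:
  steps:
    - {"hand": 0,"travel": [-0.003,0,0],"rotation": [0,0,0]}

```text
time: 23.7
eef_pos: [0.6005, 0.3209, 0.2103]
tcp_rot: [0.464, -0.534, 0.535, -0.462]
contact_force: [-0.9, -4.6, -0.4]
opening: 0.125
```

```bash
python3 - <<'E'
from h import *
st()
E
```

```text
t 23.7 q [ 0.343  0.315  1.577 -0.002  1.251  0.486] p [0.6005 0.3209 0.2103] 
F [-0.93 -4.59 -0.42] M [-0.66  0.21  0.01] op 0.125
[[-1.418e-01 -1.200e-03  9.899e-01]
 [-9.899e-01 -2.300e-03 -1.418e-01]
 [ 2.500e-03 -1.000e+00 -9.000e-04]]
```

Emit:
arm_command:
  steps:
    - {"hand": 0,"travel": [-0.003,0,0],"rotation": [0,0,0.005]}
    - {"hand": 0,"travel": [-0.003,0,0],"rotation": [0,0,0.005]}
    - {"hand": 0,"travel": [-0.003,0,0],"rotation": [0,0,0.004]}
    - {"hand": 0,"travel": [-0.003,0,0],"rotation": [0,0,0.004]}

```text
time: 24.2
eef_pos: [0.6008, 0.322, 0.2109]
tcp_rot: [-0.463, 0.535, -0.533, 0.463]
contact_force: [-1.9, -6.9, 1.2]
opening: 0.127
```

```bash
python3 chk.py i
```

```text
t 24.2 q [0.343 0.316 1.575 0.002 1.252 0.484] p [0.6008 0.322  0.2109] 
F [-1.92 -6.86  1.15] M [-1.43  0.41  0.01] op 0.127
[[-0.1415 -0.0019  0.9899]
 [-0.9899  0.0012 -0.1415]
 [-0.001  -1.     -0.002 ]]
iwrist back n 1443 z 0.1656 yaw -8.23 x@yref 0.6036 width [-0.0025  0.0025]
 lip n 1336 z [0.1484 0.1501 0.1514] u mean -0.0124 pct [-0.0154 -0.0146 -0.0099 -0.0096] (expect centre -12.5mm: -.0155..-.0095)
 back V range [-0.0727  0.101 ]
 stop n 1383 zmax [0.1745 0.1762] V [0.0407 0.0414 0.0477 0.0533 0.0536] U [-0.0202  0.0087]
iwrist tab top z 0.2237 ctr [0.6016 0.322 ] ext [0.0145 0.0287] 1495
tab V 0.02144671064829696 U 0.0009999384847810848
bridge 1458 V [0.00871222 0.02712938 0.03969904] z 0.1747013087801706 U [-0.02920062 -0.01267887]
```

Emit:
arm_command:
  steps:
    - {"hand": 0,"travel": [0.004,0,0],"rotation": [0,0,0]}
    - {"hand": 0.3,"travel": [0,0,0],"rotation": [0,0,0]}
    - {"hand": 0.4,"travel": [0,0,0],"rotation": [0,0,0]}
    - {"hand": 0.4,"travel": [0,0,0],"rotation": [0,0,0]}

```text
time: 24.8
eef_pos: [0.6013, 0.3238, 0.2111]
tcp_rot: [-0.461, 0.536, -0.532, 0.466]
contact_force: [-0.3, -0.5, 0.4]
opening: 0.401
```

```bash
python3 chk.py j
```

```text
t 24.8 q [0.343 0.315 1.576 0.008 1.246 0.483] p [0.6013 0.3238 0.2111] 
F [-0.33 -0.51  0.37] M [ 0.04  0.03 -0.  ] op 0.401
[[-1.418e-01  1.800e-03  9.899e-01]
 [-9.899e-01  8.500e-03 -1.418e-01]
 [-8.600e-03 -1.000e+00  6.000e-04]]
jwrist back n 1804 z 0.1656 yaw -8.08 x@yref 0.6039 width [-0.0028  0.0023]
 lip n 1293 z [0.1485 0.1501 0.1514] u mean -0.0126 pct [-0.0157 -0.015  -0.0102 -0.0098] (expect centre -12.5mm: -.0155..-.0095)
 back V range [-0.0705  0.1009]
 stop n 1374 zmax [0.1745 0.1763] V [0.0402 0.0411 0.0476 0.0533 0.0535] U [-0.0204  0.0086]
jwrist tab top z 0.2235 ctr [0.5973 0.3185] ext [0.0149 0.0292] 1660
tab V 0.017389108474437222 U -0.0027414415611970062
bridge 1493 V [-0.00236337  0.02352416  0.03688983] z 0.17395548740141512 U [-0.03080189 -0.01299587]
```

```bash
python3 - <<'E'
from h import *
ctrl.get_state()
look('wrist','k1')
E
python3 - <<'E'
import sys;sys.argv=['x']
E

```

```text
(no output)
```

View pics/k1.png

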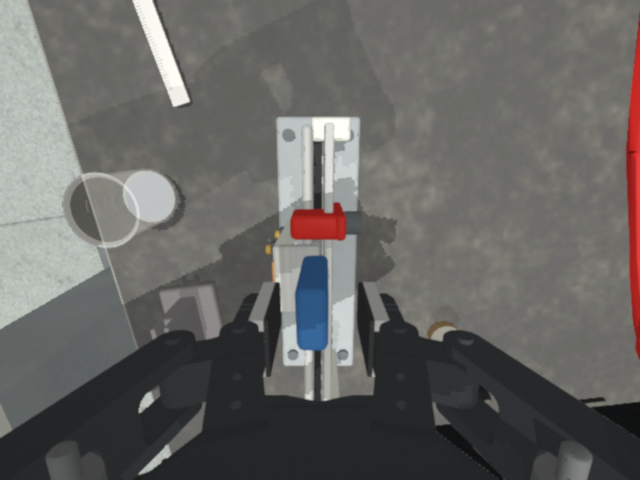

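View pics/jsc.png

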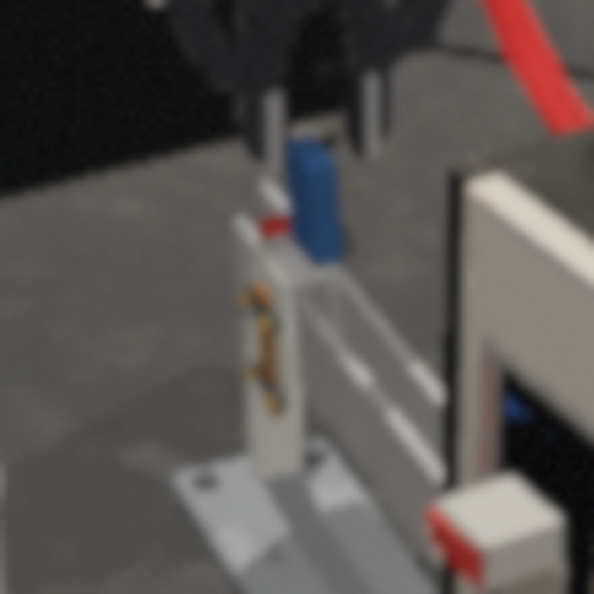

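```bash
python3 - <<'E'
from h import *
delta([0.6000,0.3187,0.210],-8.18)
E
```

```text
travel total units [ 0.0168  0.0038 -0.0018]
rot total units [-0.0009  0.0009 -0.0157]
```

Emit:
arm_command:
  steps:
    - {"hand": 0.4,"travel": [0.017,0.004,-0.002],"rotation": [-0.001,0,-0.016]}
    - {"hand": 0.4,"travel": [0,0,0],"rotation": [0,0,0]}

```text
time: 25.2
eef_pos: [0.5999, 0.3183, 0.2098]
tcp_rot: [0.463, -0.534, 0.534, -0.463]
contact_force: [-0.2, 0.2, 0.4]
opening: 0.401
```

```bash
python3 - <<'E'
from h import *
st();delta([0.6000,0.3187,0.210],-8.18)
E
```

```text
t 25.2 q [ 3.390e-01  3.110e-01  1.584e+00 -1.000e-03  1.248e+00  4.810e-01] p [0.5999 0.3183 0.2098] 
F [-0.22  0.18  0.45] M [-0.01 -0.02  0.01] op 0.401
[[-1.419e-01 -2.000e-04  9.899e-01]
 [-9.899e-01 -6.000e-04 -1.419e-01]
 [ 7.000e-04 -1.000e+00 -1.000e-04]]
travel total units [-0.0014 -0.0007  0.0003]
rot total units [0.0002 0.0008 0.0013]
```

Emit:
arm_command:
  steps:
    - {"hand": 0.25,"travel": [0,0,0],"rotation": [0,0,0]}
    - {"hand": 0,"travel": [0,0,0],"rotation": [0,0,0]}
    - {"hand": 0,"travel": [0,0,0],"rotation": [0,0,0]}
    - {"hand": 0,"travel": [0,0,0],"rotation": [0,0,0]}
    - {"hand": 0,"travel": [0,-0.001,0],"rotation": [0,0,0]}
  grip_force: 120

```text
time: 25.82
eef_pos: [0.6001, 0.3183, 0.2103]
tcp_rot: [0.463, -0.534, 0.535, -0.463]
contact_force: [-0.8, -0.2, -1.4]
opening: 0.116
```

```bash
python3 chk.py l
```

```text
t 25.825 q [ 3.390e-01  3.100e-01  1.583e+00 -1.000e-03  1.248e+00  4.820e-01] p [0.6001 0.3183 0.2103] 
F [-0.76 -0.24 -1.37] M [ 0.02 -0.09  0.01] op 0.116
[[-1.421e-01  5.000e-04  9.899e-01]
 [-9.899e-01 -4.000e-04 -1.421e-01]
 [ 3.000e-04 -1.000e+00  5.000e-04]]
lwrist back n 1519 z 0.1656 yaw -8.14 x@yref 0.6036 width [-0.003   0.0025]
 lip n 1418 z [0.1483 0.1501 0.1515] u mean -0.0124 pct [-0.0153 -0.0147 -0.0101 -0.0095] (expect centre -12.5mm: -.0155..-.0095)
 back V range [-0.0763  0.1012]
 stop n 1432 zmax [0.1745 0.1762] V [0.0405 0.0412 0.0477 0.0535 0.0536] U [-0.0204  0.0088]
lwrist tab top z 0.2235 ctr [0.6007 0.3182] ext [0.0145 0.0291] 1435
tab V 0.017399655686823348 U 0.0006453390665220543
bridge 1493 V [0.00466127 0.02414589 0.04010943] z 0.17442906032310024 U [-0.02888441 -0.01252539]
```

Emit:
arm_command:
  steps:
    - {"hand": 0,"travel": [-0.004,-0.0003,0],"rotation": [0,0,0.001]}
    - {"hand": 0,"travel": [-0.003,0,0],"rotation": [0,0,0.001]}

```text
time: 26.18
eef_pos: [0.6003, 0.3196, 0.2103]
tcp_rot: [0.464, -0.534, 0.535, -0.463]
contact_force: [-1.0, -1.2, 0.0]
opening: 0.119
```

```bash
python3 - <<'E'
from h import *
st()
E
```

```text
t 26.175 q [ 0.341  0.313  1.58  -0.002  1.249  0.484] p [0.6003 0.3196 0.2103] 
F [-1.04 -1.16  0.05] M [-0.39  0.08  0.01] op 0.119
[[-1.419e-01 -2.000e-04  9.899e-01]
 [-9.899e-01 -1.700e-03 -1.419e-01]
 [ 1.700e-03 -1.000e+00  0.000e+00]]
```

Emit:
arm_command:
  steps:
    - {"hand": 0,"travel": [-0.002,-0.001,0],"rotation": [0,0,0.003]}

```text
time: 26.3
eef_pos: [0.6002, 0.3203, 0.2103]
tcp_rot: [-0.463, 0.534, -0.534, 0.463]
contact_force: [-0.2, 0.1, -1.7]
opening: 0.119
```

Emit:
arm_command:
  steps:
    - {"hand": 0,"travel": [-0.002,-0.0005,0],"rotation": [0,0,0.002]}

```text
time: 26.42
eef_pos: [0.6002, 0.3208, 0.2103]
tcp_rot: [-0.463, 0.535, -0.534, 0.463]
contact_force: [-0.6, -1.4, 0.1]
opening: 0.116
```

```bash
python3 - <<'E'
from h import *
st()
E
```

```text
t 26.425 q [3.420e-01 3.130e-01 1.580e+00 1.000e-03 1.249e+00 4.840e-01] p [0.6002 0.3208 0.2103] 
F [-0.64 -1.37  0.08] M [-0.23 -0.05 -0.03] op 0.116
[[-1.419e-01 -5.000e-04  9.899e-01]
 [-9.899e-01  1.000e-03 -1.419e-01]
 [-9.000e-04 -1.000e+00 -7.000e-04]]
```

Emit:
arm_command:
  steps:
    - {"hand": 0,"travel": [-0.002,0,0],"rotation": [0,0,0]}
    - {"hand": 0,"travel": [-0.0015,0,0],"rotation": [0,0,0.001]}

```text
time: 26.68
eef_pos: [0.6003, 0.3214, 0.2103]
tcp_rot: [-0.463, 0.535, -0.534, 0.463]
contact_force: [-0.8, -2.5, -0.6]
opening: 0.119
```

```bash
python3 chk.py m
```

```text
t 26.675 q [0.343 0.314 1.578 0.    1.25  0.485] p [0.6003 0.3214 0.2103] 
F [-0.81 -2.52 -0.63] M [-0.47  0.08  0.02] op 0.119
[[-1.418e-01 -9.000e-04  9.899e-01]
 [-9.899e-01  1.000e-04 -1.418e-01]
 [-0.000e+00 -1.000e+00 -9.000e-04]]
mwrist back n 1452 z 0.1656 yaw -8.26 x@yref 0.6036 width [-0.0025  0.0025]
 lip n 1362 z [0.1483 0.1502 0.1515] u mean -0.0124 pct [-0.0153 -0.0147 -0.0099 -0.0095] (expect centre -12.5mm: -.0155..-.0095)
 back V range [-0.073  0.101]
 stop n 1428 zmax [0.1745 0.1762] V [0.0405 0.0412 0.0477 0.0534 0.0536] U [-0.0202  0.0087]
mwrist tab top z 0.2236 ctr [0.601  0.3214] ext [0.0146 0.0294] 1444
tab V 0.020676317764626435 U 0.0005550931902582957
bridge 1462 V [0.00770732 0.02692965 0.03956531] z 0.17449420775006275 U [-0.02907962 -0.0127277 ]
```

Emit:
arm_command:
  steps:
    - {"hand": 0,"travel": [-0.001,0,0],"rotation": [0,0,0.001]}
    - {"hand": 0,"travel": [-0.001,0,0],"rotation": [0,0,0.001]}
    - {"hand": 0,"travel": [-0.001,0,0],"rotation": [0,0,0.001]}
    - {"hand": 0,"travel": [-0.001,0,0],"rotation": [0,0,0.001]}

```text
time: 27.28
eef_pos: [0.6004, 0.3215, 0.2103]
tcp_rot: [-0.464, 0.535, -0.534, 0.463]
contact_force: [-1.0, -3.1, 0.4]
opening: 0.121
```

```bash
python3 - <<'E'
from h import *
st()
E
```

```text
t 27.275 q [0.343 0.315 1.577 0.    1.251 0.485] p [0.6004 0.3215 0.2103] 
F [-0.99 -3.12  0.39] M [-0.68  0.14  0.01] op 0.121
[[-1.419e-01 -1.600e-03  9.899e-01]
 [-9.899e-01 -1.000e-04 -1.419e-01]
 [ 4.000e-04 -1.000e+00 -1.500e-03]]
```

Emit:
arm_command:
  steps:
    - {"hand": 0,"travel": [-0.001,0.0005,-0.0005],"rotation": [0.001,0,0.001]}
    - {"hand": 0,"travel": [-0.001,0.0005,0],"rotation": [0.001,0,0.001]}
    - {"hand": 0,"travel": [-0.0005,0.0003,0],"rotation": [0,0,0]}
    - {"hand": 0,"travel": [0,0,0],"rotation": [0,0,0]}

```text
time: 27.78
eef_pos: [0.6012, 0.3238, 0.2116]
tcp_rot: [-0.461, 0.535, -0.534, 0.465]
contact_force: [-0.4, -1.7, 1.5]
opening: 0.117
```

```bash
python3 - <<'E'
from h import *
st()
E
```

```text
t 27.775 q [0.344 0.314 1.576 0.004 1.247 0.486] p [0.6012 0.3238 0.2116] 
F [-0.45 -1.66  1.51] M [-0.34  0.04 -0.03] op 0.117
[[-0.142   0.0031  0.9899]
 [-0.9899  0.0047 -0.142 ]
 [-0.0051 -1.      0.0024]]
```

```bash
python3 chk.py n
```

```text
t 27.775 q [0.344 0.314 1.576 0.004 1.247 0.486] p [0.6012 0.3238 0.2116] 
F [-0.45 -1.66  1.51] M [-0.34  0.04 -0.03] op 0.117
[[-0.142   0.0031  0.9899]
 [-0.9899  0.0047 -0.142 ]
 [-0.0051 -1.      0.0024]]
nwrist back n 1429 z 0.1656 yaw -8.19 x@yref 0.6036 width [-0.0025  0.0026]
 lip n 1294 z [0.1483 0.1501 0.1515] u mean -0.0123 pct [-0.0154 -0.0146 -0.0098 -0.0096] (expect centre -12.5mm: -.0155..-.0095)
 back V range [-0.0713  0.1012]
 stop n 1396 zmax [0.1745 0.1763] V [0.0405 0.0412 0.0477 0.0534 0.0537] U [-0.0202  0.0089]
nwrist tab top z 0.2237 ctr [0.6009 0.3197] ext [0.0133 0.0287] 1333
tab V 0.019245805772497813 U 0.0008623323265526308
bridge 1351 V [0.00968557 0.02656796 0.03849095] z 0.17473339786148212 U [-0.02924211 -0.012433  ]
```

View pics/nwrist.png

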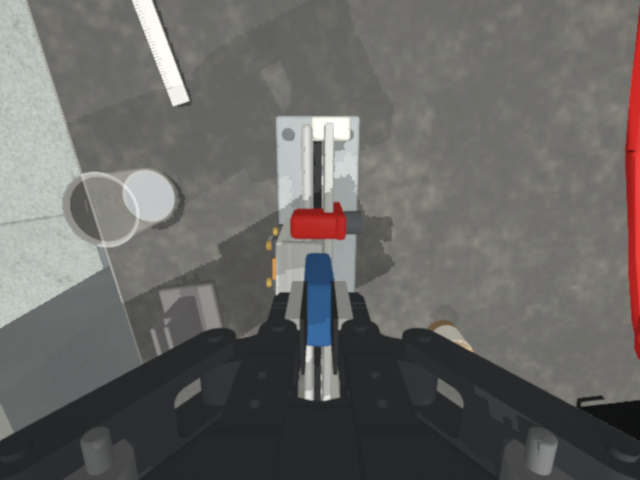

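View pics/nsc.png

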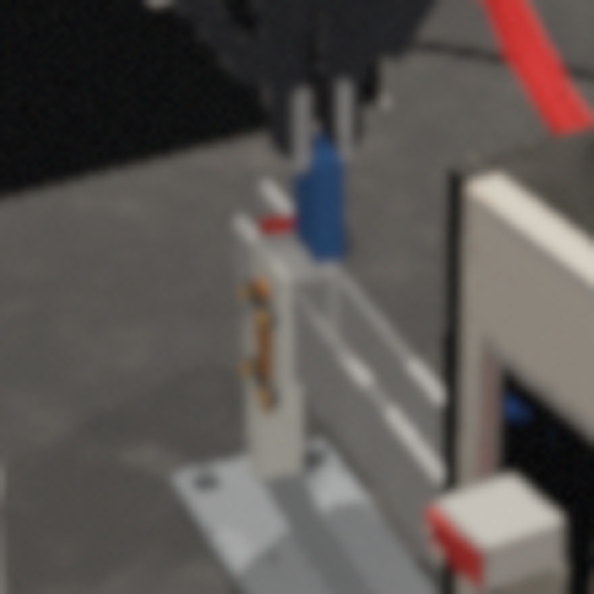

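Emit:
arm_command:
  steps:
    - {"hand": 0,"travel": [0,0,-0.0005],"rotation": [0,0,0]}
    - {"hand": 0.4,"travel": [0,0,0],"rotation": [0,0,0]}
    - {"hand": 0.4,"travel": [0,0,0],"rotation": [0,0,0]}
    - {"hand": 0.4,"travel": [0,0,0],"rotation": [0,0,0]}

```text
time: 28.38
eef_pos: [0.6007, 0.3246, 0.2108]
tcp_rot: [-0.461, 0.536, -0.533, 0.465]
contact_force: [-0.8, 0.1, -0.4]
opening: 0.398
```

```bash
python3 chk.py o; python3 - <<'E'
from h import *
delta([0.6002,0.3192,0.205],-8.18)
E
```

```text
t 28.375 q [0.345 0.315 1.577 0.006 1.246 0.486] p [0.6007 0.3246 0.2108] 
F [-0.83  0.09 -0.4 ] M [0.05 0.02 0.06] op 0.398
[[-0.1422  0.0025  0.9898]
 [-0.9898  0.0066 -0.1422]
 [-0.0069 -1.      0.0015]]
owrist back n 1392 z 0.1656 yaw -8.23 x@yref 0.6036 width [-0.0025  0.0025]
 lip n 1328 z [0.1483 0.1501 0.1514] u mean -0.0125 pct [-0.0174 -0.0149 -0.0099 -0.0095] (expect centre -12.5mm: -.0155..-.0095)
 back V range [-0.0692  0.1011]
 stop n 1399 zmax [0.1745 0.1762] V [0.0404 0.0411 0.0477 0.0534 0.0536] U [-0.0202  0.0088]
owrist tab top z 0.2235 ctr [0.6011 0.3196] ext [0.0152 0.0286] 1673
tab V 0.019036017644620713 U 0.0009901523784321513
bridge 1826 V [-0.00091966  0.02171779  0.03835655] z 0.17452762474074587 U [-0.02864338 -0.01276388]
travel total units [0.018  0.0193 0.0007]
rot total units [-0.0031  0.0002 -0.0128]
```

View pics/owc.png

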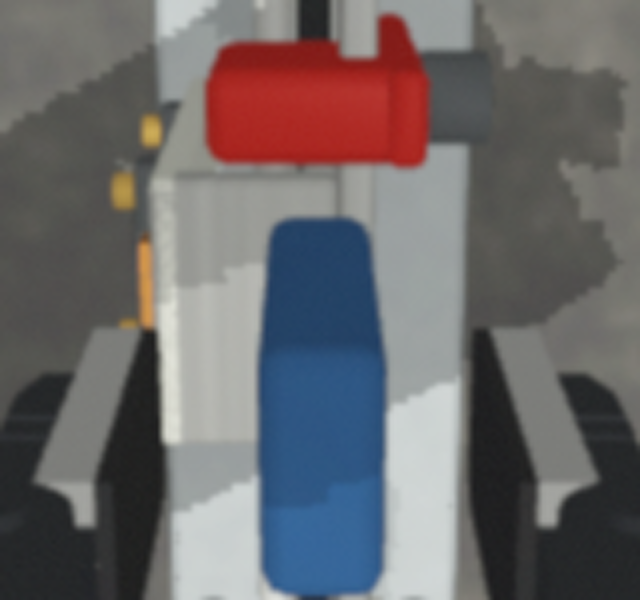

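Emit:
arm_command:
  steps:
    - {"hand": 0.4,"travel": [0.018,0.014,0],"rotation": [-0.003,0,-0.013]}
    - {"hand": 0.4,"travel": [0,0,0],"rotation": [0,0,0]}

```text
time: 28.72
eef_pos: [0.5999, 0.3189, 0.2061]
tcp_rot: [0.463, -0.534, 0.534, -0.463]
contact_force: [-0.6, 0.3, -0.7]
opening: 0.398
```

```bash
python3 - <<'E'
from h import *
st();delta([0.6004,0.3194,0.206],-8.18)
E
```

```text
t 28.725 q [ 0.34   0.314  1.586 -0.     1.242  0.482] p [0.5999 0.3189 0.2061] 
F [-0.61  0.29 -0.74] M [-0.01 -0.02 -0.01] op 0.398
[[-1.422e-01 -5.000e-04  9.898e-01]
 [-9.898e-01 -6.000e-04 -1.422e-01]
 [ 6.000e-04 -1.000e+00 -4.000e-04]]
travel total units [-0.002   0.0004  0.0016]
rot total units [0.0007 0.0001 0.0012]
```

Emit:
arm_command:
  steps:
    - {"hand": 0.25,"travel": [0,0,0.001],"rotation": [0,0,0.001]}
    - {"hand": 0,"travel": [0,0,0],"rotation": [0,0,0]}
    - {"hand": 0,"travel": [0,0,0],"rotation": [0,0,0]}
    - {"hand": 0,"travel": [0,0,0],"rotation": [0,0,0]}
    - {"hand": 0,"travel": [0,-0.002,0],"rotation": [0,0,0]}

```text
time: 29.35
eef_pos: [0.6001, 0.3187, 0.2066]
tcp_rot: [-0.463, 0.535, -0.534, 0.463]
contact_force: [0.5, -0.4, -2.6]
opening: 0.128
```

```bash
python3 - <<'E'
from h import *
st()
E
```

```text
t 29.35 q [0.339 0.314 1.585 0.    1.243 0.482] p [0.6001 0.3187 0.2066] 
F [ 0.49 -0.35 -2.61] M [0.05 0.02 0.02] op 0.128
[[-1.424e-01 -5.000e-04  9.898e-01]
 [-9.898e-01 -0.000e+00 -1.424e-01]
 [ 1.000e-04 -1.000e+00 -5.000e-04]]
```

Hanging (Fz −2.6), upright. Creep to first touch.

Emit:
arm_command:
  steps:
    - {"hand": 0,"travel": [-0.003,0,0],"rotation": [0,0,0]}

```text
time: 29.48
eef_pos: [0.6002, 0.3192, 0.2066]
tcp_rot: [0.464, -0.534, 0.534, -0.463]
contact_force: [-1.2, -2.8, 1.3]
opening: 0.125
```

Emit:
arm_command:
  steps:
    - {"hand": 0,"travel": [-0.002,0,0],"rotation": [0,0,0]}

```text
time: 29.6
eef_pos: [0.6003, 0.3196, 0.2066]
tcp_rot: [0.464, -0.534, 0.535, -0.462]
contact_force: [-0.4, -0.4, -0.4]
opening: 0.123
```

```bash
python3 - <<'E'
from h import *
st()
E
```

```text
t 29.6 q [ 0.341  0.316  1.583 -0.002  1.244  0.484] p [0.6003 0.3196 0.2066] 
F [-0.39 -0.4  -0.44] M [-0.29  0.07 -0.  ] op 0.123
[[-1.421e-01 -1.200e-03  9.898e-01]
 [-9.898e-01 -2.000e-03 -1.421e-01]
 [ 2.100e-03 -1.000e+00 -9.000e-04]]
```

Emit:
arm_command:
  steps:
    - {"hand": 0,"travel": [-0.001,-0.002,0],"rotation": [0.001,0,0.004]}

```text
time: 29.72
eef_pos: [0.6001, 0.32, 0.2066]
tcp_rot: [-0.463, 0.535, -0.534, 0.463]
contact_force: [0.2, 0.3, -1.6]
opening: 0.124
```

Emit:
arm_command:
  steps:
    - {"hand": 0,"travel": [-0.001,-0.001,0],"rotation": [0,0,0.001]}

```text
time: 29.85
eef_pos: [0.6, 0.3201, 0.2066]
tcp_rot: [-0.463, 0.535, -0.534, 0.463]
contact_force: [0.9, -1.8, -1.1]
opening: 0.127
```

```bash
python3 - <<'E'
from h import *
st()
E
```

```text
t 29.85 q [3.410e-01 3.160e-01 1.583e+00 1.000e-03 1.244e+00 4.830e-01] p [0.6    0.3201 0.2066] 
F [ 0.94 -1.83 -1.12] M [-0.27 -0.03 -0.03] op 0.127
[[-1.422e-01 -1.400e-03  9.898e-01]
 [-9.898e-01  2.000e-04 -1.422e-01]
 [-0.000e+00 -1.000e+00 -1.400e-03]]
```

Emit:
arm_command:
  steps:
    - {"hand": 0,"travel": [-0.0005,0,0],"rotation": [0.001,0,0.001]}
    - {"hand": 0,"travel": [-0.0005,0,0],"rotation": [0.001,0,0.001]}
    - {"hand": 0,"travel": [-0.0005,0,0],"rotation": [0,0,0.001]}
    - {"hand": 0,"travel": [-0.0005,0,0],"rotation": [0,0,0.001]}

```text
time: 30.35
eef_pos: [0.6, 0.3201, 0.2066]
tcp_rot: [-0.463, 0.535, -0.534, 0.463]
contact_force: [-0.5, -0.9, -1.2]
opening: 0.128
```

```bash
python3 chk.py p
```

```text
t 30.35 q [3.410e-01 3.150e-01 1.584e+00 1.000e-03 1.243e+00 4.830e-01] p [0.6    0.3201 0.2066] 
F [-0.51 -0.89 -1.17] M [-0.4   0.01 -0.04] op 0.128
[[-1.422e-01 -7.000e-04  9.898e-01]
 [-9.898e-01  9.000e-04 -1.422e-01]
 [-8.000e-04 -1.000e+00 -8.000e-04]]
pwrist back n 1462 z 0.1656 yaw -8.17 x@yref 0.6036 width [-0.0025  0.0025]
 lip n 1376 z [0.1485 0.1501 0.1514] u mean -0.0125 pct [-0.0154 -0.0148 -0.01   -0.0098] (expect centre -12.5mm: -.0155..-.0095)
 back V range [-0.0712  0.1008]
 stop n 1492 zmax [0.1745 0.1762] V [0.04   0.041  0.0476 0.0533 0.0536] U [-0.0205  0.0087]
pwrist tab top z 0.2236 ctr [0.6009 0.3211] ext [0.0144 0.0292] 1570
tab V 0.02048311256928703 U 0.0003086587897964
bridge 1519 V [0.00813948 0.02718532 0.03966672] z 0.17445558648391388 U [-0.02929553 -0.01274936]
```

Emit:
arm_command:
  steps:
    - {"hand": 0,"travel": [-0.0008,0,0],"rotation": [0,0,0.001]}
    - {"hand": 0,"travel": [-0.0008,0,0],"rotation": [0,0,0.001]}
    - {"hand": 0,"travel": [-0.0005,0.0003,0],"rotation": [0,0,0]}
    - {"hand": 0,"travel": [-0.0003,0.0003,0],"rotation": [0,0,0]}

```text
time: 30.95
eef_pos: [0.6001, 0.3201, 0.2066]
tcp_rot: [-0.463, 0.535, -0.534, 0.463]
contact_force: [-0.4, -2.7, -0.3]
opening: 0.125
```

```bash
python3 - <<'E'
from h import *
st()
E
```

```text
t 30.95 q [3.410e-01 3.160e-01 1.584e+00 1.000e-03 1.243e+00 4.830e-01] p [0.6001 0.3201 0.2066] 
F [-0.42 -2.65 -0.28] M [-0.46  0.15  0.  ] op 0.125
[[-1.422e-01 -1.100e-03  9.898e-01]
 [-9.898e-01  3.000e-04 -1.422e-01]
 [-2.000e-04 -1.000e+00 -1.200e-03]]
```

Steady, upright, no lateral force: release.

Emit:
arm_command:
  steps:
    - {"hand": 0.4,"travel": [0,0,0],"rotation": [0,0,0]}
    - {"hand": 0.5,"travel": [0,0,0],"rotation": [0,0,0]}
    - {"hand": 0.5,"travel": [0,0,0],"rotation": [0,0,0]}

```text
time: 31.32
eef_pos: [0.6007, 0.3222, 0.2076]
tcp_rot: [-0.461, 0.535, -0.533, 0.465]
contact_force: [-0.5, 0.3, 0.2]
opening: 0.493
```

```bash
python3 chk.py q
```

```text
t 31.325 q [0.342 0.315 1.582 0.005 1.241 0.483] p [0.6007 0.3222 0.2076] 
F [-0.46  0.32  0.23] M [0.02 0.   0.  ] op 0.493
[[-0.1423  0.0019  0.9898]
 [-0.9898  0.0052 -0.1423]
 [-0.0054 -1.      0.0012]]
qwrist back n 1422 z 0.1656 yaw -8.14 x@yref 0.6037 width [-0.0023  0.0025]
 lip n 1333 z [0.1485 0.1502 0.1514] u mean -0.0126 pct [-0.0155 -0.0149 -0.0101 -0.0095] (expect centre -12.5mm: -.0155..-.0095)
 back V range [-0.069   0.1009]
 stop n 1452 zmax [0.1745 0.1763] V [0.0405 0.0411 0.0477 0.0533 0.0537] U [-0.0203  0.0087]
qwrist tab top z 0.2235 ctr [0.6008 0.3207] ext [0.0153 0.029 ] 1759
tab V 0.020106867275254944 U 0.0005072034084825485
bridge 1936 V [2.27912769e-05 2.22595944e-02 3.93994910e-02] z 0.17448520534962356 U [-0.02914307 -0.01292448]
```

View pics/qwc.png

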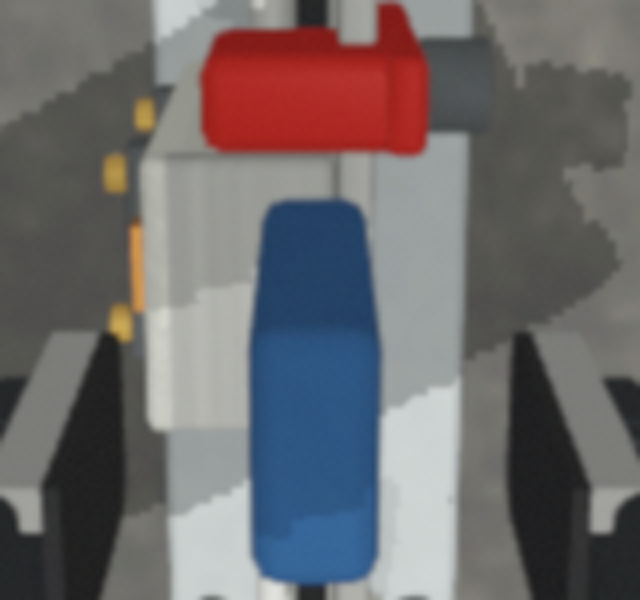

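Emit:
arm_command:
  steps:
    - {"hand": 0.6,"travel": [0.003,-0.03,0],"rotation": [0,0,-0.008]}
    - {"hand": 0.7,"travel": [0,-0.06,0],"rotation": [0,0,0]}
    - {"hand": 0.7,"travel": [0,-0.1,0],"rotation": [0,0,0]}
    - {"hand": 0.7,"travel": [0,-0.1,0],"rotation": [0,0,0]}
    - {"hand": 0.7,"travel": [0.1,0,0],"rotation": [0,0,0]}
    - {"hand": 0.7,"travel": [0.06,0,0],"rotation": [0,0,0]}
    - {"hand": 0.7,"travel": [0,0,0],"rotation": [0,0,0]}

```text
time: 32.3
eef_pos: [0.5947, 0.2732, 0.3063]
tcp_rot: [0.46, -0.533, 0.536, -0.467]
contact_force: [0.5, -0.2, -0.1]
opening: 0.702
```

```bash
python3 chk.py r; python3 - <<'E'
from h import *
z=np.load('pics/rwrist.npz');E=z['E'];print(E[:3,3]);Ei=np.linalg.inv(E);K=z['K'];p=Ei@np.array([.590,.338,.174,1]);u=p[0]/p[2]*K[0]+K[2];v=p[1]/p[2]*K[1]+K[3];print(u,v)
u,v=int(u),int(v);im=z['im'];cv2.imwrite('pics/rz.png',cv2.resize(im[max(0,v-40):v+80,u-50:u+70],None,fx=5,fy=5,interpolation=cv2.INTER_NEAREST))
E
```

```text
t 32.3 q [2.750e-01 1.890e-01 1.554e+00 1.000e-03 1.388e+00 4.170e-01] p [0.5947 0.2732 0.3063] 
F [ 0.48 -0.2  -0.1 ] M [-0.06 -0.    0.03] op 0.702
[[-0.1418  0.0101  0.9898]
 [-0.9899  0.0042 -0.1419]
 [-0.0056 -0.9999  0.0094]]
rwrist back n 1322 z 0.1656 yaw -8.13 x@yref 0.6035 width [-0.0024  0.0025]
 lip n 1319 z [0.1483 0.1501 0.1514] u mean -0.0125 pct [-0.0154 -0.015  -0.0101 -0.0094] (expect centre -12.5mm: -.0155..-.0095)
 back V range [-0.1374  0.1006]
 stop n 716 zmax [0.1746 0.1764] V [0.04   0.0407 0.0466 0.0525 0.0533] U [-0.02    0.0091]
rwrist tab top z 0.2236 ctr [0.6008 0.3205] ext [0.0152 0.0288] 815
tab V 0.01988232641859053 U 0.0006658247907886279
bridge 1049 V [-0.00015907  0.02102403  0.04480909] z 0.17449625165357147 U [-0.02901147 -0.01316606]
[0.60312403 0.33983733 0.45110831]
298.78744575787425 149.68778210351692
```

View pics/rz.png

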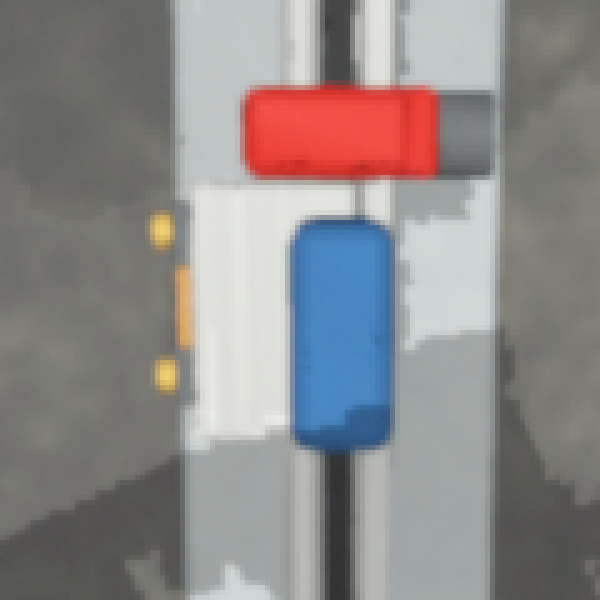

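View pics/rsc.png

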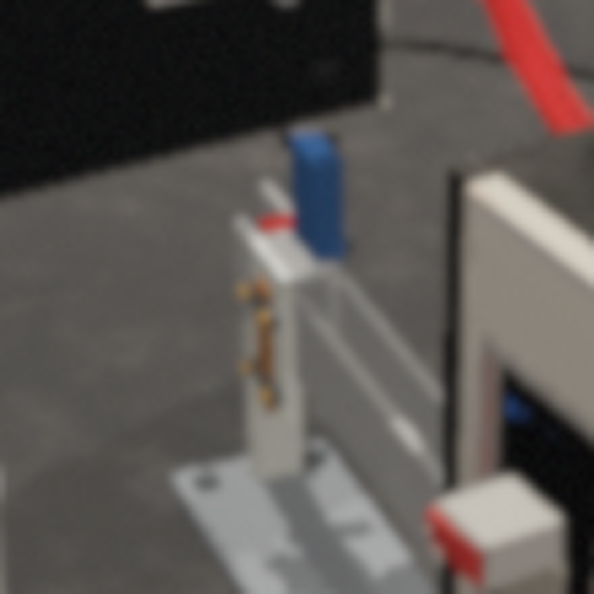

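```bash
python3 - <<'E'
from h import *
print(ctrl.sign_off())
E
```

```text
the job is handed in; nothing more can be done
None
```

The carrier is hanging upright and seated behind the lip, at the red stop, and the robot is touching nothing. I handed the job in at about 32.4 s of the 61 s allowed.

- **Transfer and seating:** I gripped the carrier by its blue tab and lifted it over the lip. I lowered it on the open stretch, about 50 mm short of the stop. It seated about 26 mm below the lip top, where the vertical force changed from −2 N to +3.6 N.
- **Pressing:** I slid it along the slot and pressed it against the stop at 5–8 N for over a second.
- **What went wrong:** The carrier had leaned in the pads while pressed, so after I let go the picture showed a gap of about 1 mm. I re-gripped it in place three more times.
    - The first two of those tries pressed too hard and also sprang back. One left a 4 mm gap and the other left the carrier leaning towards the lip.
    - In the last try I took most of the weight off the seat and crept to first touch. I held it there at about 1–3 N for over a second before releasing.
- **Final checks:** The remaining gap to the stop is at most about 0.5 mm, at the limit of what the picture resolves. The tab is within 0.7 mm of the slot's centre line. The bridge height matches the seated height, the wrist force reads about zero, and none of the moves went near the beaker, bottle or stopwatch.
- **Disagreement:** In the last close-up the red stop and the bridge edge still look about one pixel (0.8 mm) apart. The depth measurement puts them essentially flush.

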